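# Set the hall lamp's globe screw: seat it, ease it a quarter turn, hold

### The job

Switch the hall lamp off first, by pressing down the raised end of its black rocker. Then screw the knurled thumbscrew on top of the lamp's glass globe down (clockwise seen from above) until it seats on the brass cap, and back it off a quarter turn so that the glass has room to expand. Finish still gripping the thumbscrew at that setting, do not let go; keep your weight off the glass and do not disturb the other things on the shelf.

Things in the scene. Friction and masses are not known exactly. Their poses are not given: they have to be found in the camera images.
- switch_base: base of the hall lamp's black bakelite rocker switch, a block 92 x 56 x 22 mm screwed to the marble shelf; origin: centre of its underside, on the shelf; x along its length, z up. The rocker, 46 (along x) x 26 x 10 mm, is pivoted about the base's y axis, 24 mm above the origin (centre of the rocker); its top is 5 mm above the pivot
- rocker_raised_end (a point): point on the top face of the rocker, 18 mm from its pivot along -x of the base, on the end that stands raised at the start (about 8 mm higher than the other end); it moves with the rocker and ends about 7 mm lower when fully pressed. 1 to 4 N pressed straight down tips it; it then stays
- rocker (a joint): tilt of the rocker, rad: +0.2 = lamp on (the start: raised end up), -0.2 = lamp off (that end pressed fully down)
- lamp: the hall lamp, a brass table lamp that stands firmly fixed on the shelf: foot 124 mm across, stem, glass globe and a brass cap 52 mm across on top of the globe, its upper face 174 mm above the shelf; origin: centre of the foot's underside; z up along the lamp's axis
- globe: the lamp's opal glass globe, 144 mm across at its widest (123 mm above the shelf), from 85 to 170 mm above the shelf; fragile; same origin and axes as the lamp
- thumbscrew: round knurled brass thumbscrew standing upright on the cap, on the lamp's axis: foot 20 mm across, 4 mm high; neck 12 mm across; head 28 mm across, 18 mm high (16 to 34 mm above the origin), with a screwdriver slot across its flat top; origin: centre of the foot's underside; x along the slot, z up
- thumbscrew_head (a point): centre of the thumbscrew's head, on its axis, 9 mm below its flat top and 25 mm above the underside of its foot
- screw_turn (a joint): angle of the thumbscrew, rad: 0 = seated on the cap (174 mm above the shelf), a hard stop; grows counterclockwise seen from above (unscrewing), up to 6.28; 2.0 to 3.6 at the start; a quarter turn back from the seat is 1.57. It lifts only 1.5 mm a turn, takes 0.06 N m to turn and stays where it is left
- keyring: pewter keyring, 49 mm across, with two keys spread towards +x, 110 mm over all, 5 mm high, lying loose between lamp and switch; origin: centre of the ring, on the shelf; to be left alone
- button_box: carved bone button box, 84 x 64 x 39 mm, loose; origin: centre of its underside; to be left alone
- stopper: green glass bottle stopper standing on its head, 42 mm across, 48 mm high, loose; origin: centre of its underside; to be left alone
- snuffer: brass candle snuffer lying along x, 230 mm long, 25 mm high, loose; origin: on the shelf under its handle, 81 mm from the mouth of the bell; to be left alone

How it is judged:
By the outcome, as a careful person would: the job done as asked, in the order asked, and still so for the second after the job is handed in, while the arm keeps its last pose, push and grip.
It also fails if it takes over 64 s, if anything falls off the work surface, if the arm or the gripper's body presses on something with over 40 N, if the wrist force passes 120 N, or if a joint passes its speed limit or range.

### The arm

A 7-joint arm with a two-finger parallel gripper is mounted at the origin on the work surface. World frame = base frame: x ahead of the robot, y to its left, z up, the work surface at z = 0. Lengths are in m, angles in rad, forces in N, time in s.
With the tool pointing down it reaches from about 0.35 to 0.9 m from the base axis. Payload 8.1 kg.
Tool frame: the origin (TCP) lies midway between the tips of the shut fingers; the grasp point (between the pads) lies 19 mm behind it; z points along the fingers, y is the direction in which the jaws open and shut (so a half turn about z gives the same grasp; the last joint's range is limited). The gripper opens to 92 mm and grips with 3 to 60 N. Pads are 19 mm wide; open, the fingers measure 130 mm over their backs; the gripper's body (75 mm by 190 mm) begins 47 mm behind the grasp point.
Start: joints at [-1.273, 0.434, 0.025, 1.573, -0.012, 1.134, -0.075], TCP at [0.244, 0.575, 0.227] pointing down, gripper open.
Joint ranges: [-2.62, 2.62], [-0.44, 2.09], [-1.27, 1.32], [0.08, 2.57], [-1.32, 4.46], [0.12, 2], [-2.74, 2.74]. Speed limits (rad/s): [2.22, 2.22, 3.01, 3.01, 3.14, 3.14, 3.14].

### API

Orientations are given as a 3x3 rotation matrix whose columns are the frame's x, y, z axes.
In Python, from bench import arm, viewer, close_job gives the robot as it stands.
- The arm moves only by the tool servo_tool, never from a script. Its argument "increments" is a list of rows, each an object of numbers: "dx", "dy", "dz": the shift along the tool's x, y, z in m; "wx", "wy", "wz": the turn, a rotation vector about the tool's x, y, z in degrees; "grip": the closure, from 0 (fully open) to 1 (shut). A call has 1 to 20 rows; each row is the pose to reach, as a shift and turn from the pose commanded when the call began, along the tool's axes at that moment; what a row does not reach only later rows make up. A row lasts 1/12 s, in which the tool goes at most 41.7 mm and 7.16 degrees, less where a joint would pass 70% of its speed; a pose out of reach is approached as far as the arm can. A call with a gripper value outside its range is refused whole. The fingers move at their own pace and stop on an object; "force" is the grip in N (left out, the last holds). Time passes only in rows, so rows that repeat a pose let the fingers close. It gives the time, the measured TCP pose, the force and the opening at its end, in the units of the state.
- arm.read_state(): the state, without advancing time (a new reading comes with each control period).
- viewer.snapshot(name): name is "scene" or "top" or "wrist"; returns the picture (384x512x3 uint8, blue, green, red); there is no depth.
- viewer.camera_info(name): a dict with "intrinsics" (3x3 intrinsics, pixels), "dist" ([k1, k2, p1, p2, k3] as OpenCV has them; the pictures are not rectified), "R" (3x3) and "t" (3): a world point X has camera coordinates R X + t. Camera axes: x right, y down, z forward; pixel columns grow to the right and rows downward; lengths in m; the calibration is good to about 2 mm. A picture is of the moment at which its call begins: read the wrist's pose just before it. camera_info takes no time and is no camera call; for the wrist camera it gives the pose at the moment of the call.
- close_job(): hands the job in, once; it reports no verdict.
The state is a dict: "t": time; "joint_positions": joint angles; "qd": joint speeds; "joint_torque": joint torques, N m; "ee_pos": TCP position; "ee_rot": TCP orientation; "ft_force": force on the tool from outside, world axes, zero at the start; "torque": the same for the moment, N m; "opening": finger opening in m.
Only numpy, scipy, OpenCV 4.12 (cv2) and the standard library are available. Lean on these libraries where they do the work, as an engineer would, in place of code of your own. Each camera call takes 0.05 s, during which the arm holds its last target.

## Working session

There is one attempt and no reset: what is moved stays moved. The work goes in short steps, Python scripts to look and compute and a tool call to move; the robot and the scene stay as the last step left them, time stands still between calls to the robot, and variables do not carry over. Pictures are saved under pics/ and viewed, and the job is handed in when it is done.

Besides the shell and the picture viewer there is one more tool, called in YAML: its name, and indented under it one key for each argument. servo_tool: Moves the arm, as the interface text tells. Its arguments: {"type":"object","properties":{"increments":{"type":"array","items":{"type":"object","properties":{"dx":{"type":"number"},"dy":{"type":"number"},"dz":{"type":"number"},"wx":{"type":"number"},"wy":{"type":"number"},"wz":{"type":"number"},"grip":{"type":"number"}}}},"force":{"type":"number"}},"required":["increments"]}

```bash
mkdir -p pics; ls; python3 - <<'E'
from bench import arm, viewer
import cv2,json
s=arm.read_state(); print(s)
for n in ("scene","top","wrist"):
    c=viewer.camera_info(n); print(n,c)
    cv2.imwrite(f"pics/a_{n}.png",viewer.snapshot(n))
E
```

```text
pics
{'t': 0.0, 'joint_positions': array([-1.27265738,  0.43518544,  0.02498883,  1.57413001, -0.01162069,
        1.13395973, -0.07513462]), 'qd': array([-1.37287547e-05, -1.33290979e-03, -1.65780858e-03, -5.66495800e-04,
        1.09403682e-03,  6.54891923e-04, -1.47010613e-04]), 'joint_torque': array([ 1.68607428e-03, -6.67834711e+01,  9.86409858e-01, -3.14460039e+01,
       -6.04011817e-02,  4.29612282e-02,  1.63073746e-04]), 'ee_pos': array([0.24366626, 0.57498539, 0.22595572]), 'ee_rot': array([[-9.20723102e-01,  3.90216271e-01, -4.80507802e-04],
       [ 3.90216546e-01,  9.20721953e-01, -1.46018437e-03],
       [-1.27373617e-04, -1.53192758e-03, -9.99998818e-01]]), 'ft_force': array([ 0.0700685 ,  0.46074334, -0.49062615]), 'torque': array([ 0.00731659,  0.03511698, -0.01350551]), 'opening': 0.09181271827779554}
scene {'intrinsics': array([[368.01550342,   0.        , 257.174925  ],
       [  0.        , 368.01550342, 184.32560571],
       [  0.        ,   0.        ,   1.        ]]), 'dist': array([-0.00131482,  0.        ,  0.        ,  0.        ,  0.        ]), 'R': array(
[... 445 characters left out ...]
R': array([[ 0.01279299, -0.99991546,  0.00232534],
       [-0.99891124, -0.01288441, -0.04483667],
       [ 0.04486284, -0.00174921, -0.99899162]]), 't': array([-0.09449092,  0.59569676,  0.93095393])}
wrist {'intrinsics': array([[284.26542976,   0.        , 255.76176672],
       [  0.        , 284.26542976, 188.40609517],
       [  0.        ,   0.        ,   1.        ]]), 'dist': array([-0.05721043,  0.        ,  0.        ,  0.        ,  0.        ]), 'R': array([[ 3.90365297e-01,  9.20659923e-01, -4.91742575e-04],
       [ 8.81011045e-01, -3.73398772e-01,  2.90504553e-01],
       [ 2.67272283e-01, -1.13836127e-01, -9.56873483e-01]]), 't': array([-0.62504963, -0.03663025,  0.39031482])}
```

View pics/a_scene.png

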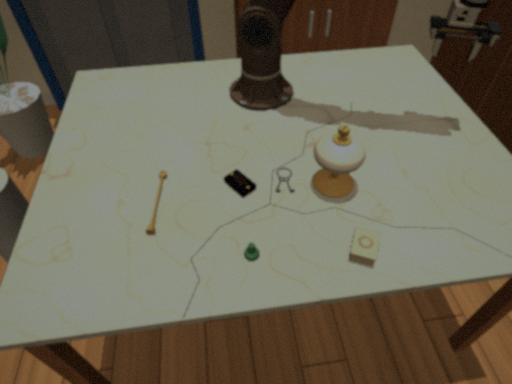

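View pics/a_top.png

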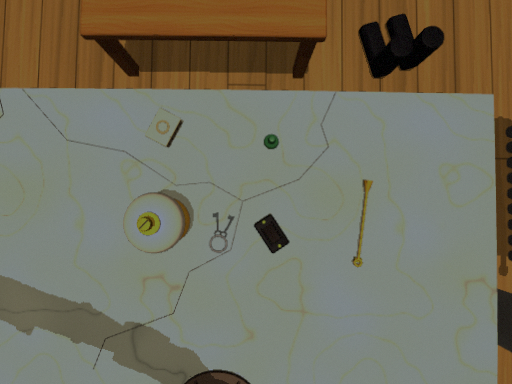

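View pics/a_wrist.png

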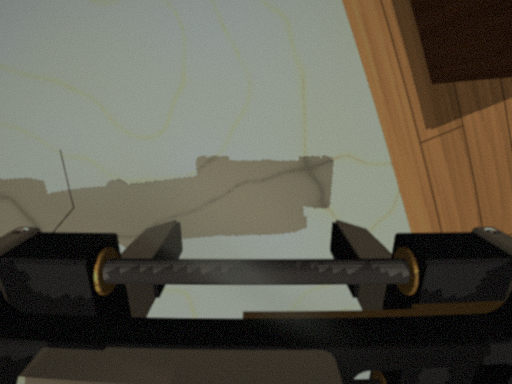

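The top view shows the lamp at about (150,223), the switch at (271,233), the keyring at (219,240), the stopper at (271,142), the box at (163,127) and the snuffer at (362,225). I'll enlarge the lamp and the switch.

```bash
cat > h.py <<'E'
import numpy as np, cv2
from bench import arm, viewer
def ray(c,uv):
    p=cv2.undistortPoints(np.array([[uv]],float),c['intrinsics'],c['dist'])[0,0]
    R=np.array(c['R']);t=np.array(c['t'])
    return -R.T@t, R.T@np.array([p[0],p[1],1])
def onz(c,uv,z):
    o,d=ray(c,uv); return o+d*(z-o[2])/d[2]
def proj(c,X):
    X=np.atleast_2d(np.array(X,float))
    r=cv2.Rodrigues(np.array(c['R']))[0]
    return cv2.projectPoints(X,r,np.array(c['t'],float),c['intrinsics'],c['dist'])[0][:,0]
def tri(c1,u1,c2,u2):
    o1,d1=ray(c1,u1);o2,d2=ray(c2,u2)
    s=np.linalg.lstsq(np.c_[d1,-d2],o2-o1,rcond=None)[0]
    a=o1+s[0]*d1;b=o2+s[1]*d2
    return (a+b)/2,np.linalg.norm(a-b)
E
python3 - <<'E'
import cv2,numpy as np
t=cv2.imread('pics/a_top.png');s=cv2.imread('pics/a_scene.png')
a=cv2.resize(t[205:260,245:300],None,fx=7,fy=7,interpolation=cv2.INTER_CUBIC)
b=cv2.resize(t[195:250,120:175],None,fx=7,fy=7,interpolation=cv2.INTER_CUBIC)
cv2.imwrite('pics/b_top.png',cv2.convertScaleAbs(np.hstack([a,b]),alpha=1.6))
a=cv2.resize(s[155:210,213:268],None,fx=7,fy=7,interpolation=cv2.INTER_CUBIC)
b=cv2.resize(s[115:170,315:370],None,fx=7,fy=7,interpolation=cv2.INTER_CUBIC)
cv2.imwrite('pics/b_scene.png',cv2.convertScaleAbs(np.hstack([a,b]),alpha=1.6))
E
```

```text
(no output)
```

View pics/b_top.png

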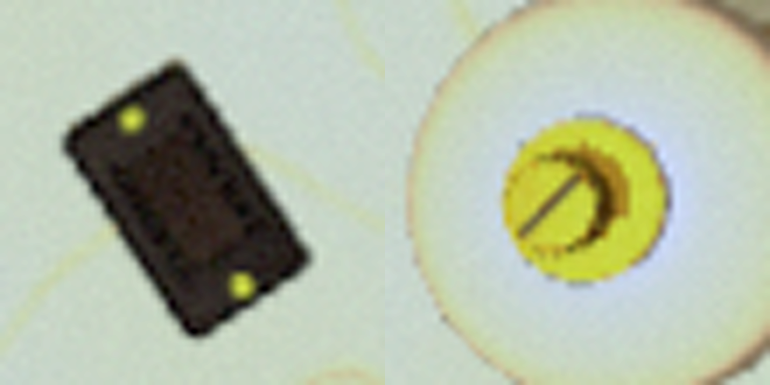

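View pics/b_scene.png

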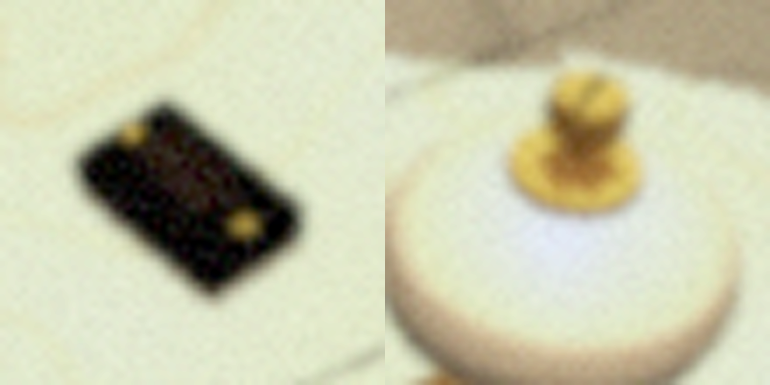

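```bash
python3 - <<'E'
from h import *
ct=viewer.camera_info('top');cs=viewer.camera_info('scene')
t=cv2.imread('pics/a_top.png');s=cv2.imread('pics/a_scene.png')
f=lambda x,y,ox,oy:((x+.5)/7-.5+ox,(y+.5)/7-.5+oy)
# switch outline
for n,im,c,(x0,y0,x1,y1) in (('top',t,ct,(245,205,300,260)),('scene',s,cs,(213,155,268,210))):
    g=im[y0:y1,x0:x1].max(2); m=(g<70).astype(np.uint8)
    m=cv2.morphologyEx(m,cv2.MORPH_CLOSE,np.ones((5,5)))
    k=max(cv2.findContours(m,0,1)[0],key=cv2.contourArea)
    r=cv2.minAreaRect(k);print(n,r)
    if n=='top':
        P=np.array([onz(c,p+[x0,y0],.022)[:2] for p in cv2.boxPoints(r)]);print(P,P.mean(0),np.linalg.norm(np.diff(P,axis=0),axis=1))
a=onz(ct,f(132,119,245,205),.023);b=onz(ct,f(242,287,245,205),.023)
print('screws',a,b,(a+b)/2,np.linalg.norm(a-b))
a2,e=tri(ct,f(132,119,245,205),cs,f(244,224,213,155));print(a2,e)
a2,e=tri(ct,f(132,119,245,205),cs,f(132,133,213,155));print(a2,e)
a2,e=tri(ct,f(242,287,245,205),cs,f(132,133,213,155));print(a2,e)
a2,e=tri(ct,f(242,287,245,205),cs,f(244,224,213,155));print(a2,e)
h=onz(ct,f(165,206,120,195),.2087);print('head top',h)
print('slot ends',onz(ct,f(135,235,120,195),.2087),onz(ct,f(195,178,120,195),.2087))
print('cap',onz(ct,f(201,200,120,195),.174))
print('scene slot', onz(cs,f(206,93,315,115),.2087), 'tri',tri(ct,f(165,206,120,195),cs,f(206,93,315,115)))
print('scene cap', onz(cs,f(190,170,315,115),.174))
for nm,uv in (('ring',(219,243)),('box',(163,127)),('stopper',(271,142)),('snufbell',(368,183)),('snufend',(357,262))): print(nm,onz(ct,uv,.01))
E
```

```text
top ((26.076919555664062, 28.115385055541992), (34.66876220703125, 21.0786075592041), 56.3099365234375)
[[ 0.50828714 -0.08938802]
 [ 0.53937758 -0.13490288]
 [ 0.46483742 -0.1859123 ]
 [ 0.43395044 -0.1404525 ]] [ 0.48661315 -0.13766392] [0.05512003 0.09032273 0.05495997]
scene ((26.57377052307129, 27.811477661132812), (30.08867073059082, 17.413015365600586), 39.80556869506836)
screws [ 0.51641687 -0.11732439  0.023     ] [ 0.45454879 -0.15899161  0.023     ] [ 0.48548283 -0.138158    0.023     ] 0.07459099131483551
[ 0.51630961 -0.11804224  0.02289634] 0.0014422009189326765
[ 0.51700322 -0.13867     0.08196309] 0.04685832743618441
[ 0.4542459  -0.15944365  0.02050857] 0.000513187041071773
[ 0.45362698 -0.13836257 -0.03785333] 0.05183353164425886
head top [0.51557683 0.14092464 0.2087    ]
slot ends [0.50680082 0.14971455 0.2087    ] [0.52405905 0.13212455 0.2087    ]
cap [0.51580311 0.14014701 0.174     ]
scene slot [0.51652007 0.13979547 0.2087    ] tri (array([0.51545121, 0.14073698, 0.20783981]), np.float64(0.0008744907849702083))
scene cap [0.51951652 0.13856564 0.174     ]
ring [ 0.45791502 -0.00106567  0.01      ]
box [0.7653511  0.15455102 0.01      ]
stopper [ 0.72841703 -0.13562616  0.01      ]
snufbell [ 0.62189035 -0.39576565  0.01      ]
snufend [ 0.41224273 -0.36643112  0.01      ]
```

```bash
cat >> h.py <<'E'
def delta(pos,yaw_x_deg=None,R1=None):
    """tool-frame increment from present pose to TCP pos, tool straight down with tool x at yaw"""
    from scipy.spatial.transform import Rotation as Ro
    s=arm.read_state();R=s['ee_rot']
    d=R.T@(np.array(pos)-s['ee_pos'])
    out=[d.round(4)]
    if yaw_x_deg is not None:
        a=np.radians(yaw_x_deg);x=np.array([np.cos(a),np.sin(a),0]);z=np.array([0,0,-1.]);
        R1=np.c_[x,np.cross(z,x),z]
        out.append(Ro.from_matrix(R.T@R1).as_rotvec(degrees=True).round(2))
    return out
E
python3 -c "
from h import *
print(delta((.486,-.138,.28),34))"
```

```text
[array([-0.5013, -0.5621, -0.0531]), array([-3.0000e-02,  8.0000e-02,  1.2303e+02])]
```

servo_tool:
  increments:
    - {"dz":-0.04,"grip":1}
    - {"dx":-0.03,"dy":-0.03,"dz":-0.053,"wz":7,"grip":1}
    - {"dx":-0.501,"dy":-0.562,"dz":-0.053,"wz":123,"grip":1}
    - {"dx":-0.501,"dy":-0.562,"dz":-0.053,"wz":123,"grip":1}
    - {"dx":-0.501,"dy":-0.562,"dz":-0.053,"wz":123,"grip":1}
    - {"dx":-0.501,"dy":-0.562,"dz":-0.053,"wz":123,"grip":1}
    - {"dx":-0.501,"dy":-0.562,"dz":-0.053,"wz":123,"grip":1}
    - {"dx":-0.501,"dy":-0.562,"dz":-0.053,"wz":123,"grip":1}
    - {"dx":-0.501,"dy":-0.562,"dz":-0.053,"wz":123,"grip":1}
    - {"dx":-0.501,"dy":-0.562,"dz":-0.053,"wz":123,"grip":1}
    - {"dx":-0.501,"dy":-0.562,"dz":-0.053,"wz":123,"grip":1}
    - {"dx":-0.501,"dy":-0.562,"dz":-0.053,"wz":123,"grip":1}
    - {"dx":-0.501,"dy":-0.562,"dz":-0.053,"wz":123,"grip":1}
    - {"dx":-0.501,"dy":-0.562,"dz":-0.053,"wz":123,"grip":1}
    - {"dx":-0.501,"dy":-0.562,"dz":-0.053,"wz":123,"grip":1}
    - {"dx":-0.501,"dy":-0.562,"dz":-0.053,"wz":123,"grip":1}
    - {"dx":-0.501,"dy":-0.562,"dz":-0.053,"wz":123,"grip":1}
    - {"dx":-0.501,"dy":-0.562,"dz":-0.053,"wz":123,"grip":1}
    - {"dx":-0.501,"dy":-0.562,"dz":-0.053,"wz":123,"grip":1}
    - {"dx":-0.501,"dy":-0.562,"dz":-0.053,"wz":123,"grip":1}
  force: 10

```text
$.increments[0]: bad value
```

servo_tool:
  increments:
    - {"dx":0,"dy":0,"dz":-0.04,"wx":0,"wy":0,"wz":0,"grip":1}
  force: 10

```text
t: 0.23
ee_pos: [0.2424, 0.5715, 0.2594]
ee_rot: [[-0.921, 0.39, -0.004], [0.39, 0.921, -0.013], [-0.001, -0.014, -1.0]]
ft_force: [0.0, 0.0, 0.4]
opening: 0.0884
```

servo_tool:
  increments:
    - {"dx":-0.501,"dy":-0.562,"dz":-0.013,"wx":0,"wy":0,"wz":123,"grip":1}
    - {"dx":-0.501,"dy":-0.562,"dz":-0.013,"wx":0,"wy":0,"wz":123,"grip":1}
    - {"dx":-0.501,"dy":-0.562,"dz":-0.013,"wx":0,"wy":0,"wz":123,"grip":1}
    - {"dx":-0.501,"dy":-0.562,"dz":-0.013,"wx":0,"wy":0,"wz":123,"grip":1}
    - {"dx":-0.501,"dy":-0.562,"dz":-0.013,"wx":0,"wy":0,"wz":123,"grip":1}
    - {"dx":-0.501,"dy":-0.562,"dz":-0.013,"wx":0,"wy":0,"wz":123,"grip":1}
    - {"dx":-0.501,"dy":-0.562,"dz":-0.013,"wx":0,"wy":0,"wz":123,"grip":1}
    - {"dx":-0.501,"dy":-0.562,"dz":-0.013,"wx":0,"wy":0,"wz":123,"grip":1}
    - {"dx":-0.501,"dy":-0.562,"dz":-0.013,"wx":0,"wy":0,"wz":123,"grip":1}
    - {"dx":-0.501,"dy":-0.562,"dz":-0.013,"wx":0,"wy":0,"wz":123,"grip":1}
    - {"dx":-0.501,"dy":-0.562,"dz":-0.013,"wx":0,"wy":0,"wz":123,"grip":1}
    - {"dx":-0.501,"dy":-0.562,"dz":-0.013,"wx":0,"wy":0,"wz":123,"grip":1}
    - {"dx":-0.501,"dy":-0.562,"dz":-0.013,"wx":0,"wy":0,"wz":123,"grip":1}
    - {"dx":-0.501,"dy":-0.562,"dz":-0.013,"wx":0,"wy":0,"wz":123,"grip":1}
    - {"dx":-0.501,"dy":-0.562,"dz":-0.013,"wx":0,"wy":0,"wz":123,"grip":1}
    - {"dx":-0.501,"dy":-0.562,"dz":-0.013,"wx":0,"wy":0,"wz":123,"grip":1}
    - {"dx":-0.501,"dy":-0.562,"dz":-0.013,"wx":0,"wy":0,"wz":123,"grip":1}
    - {"dx":-0.501,"dy":-0.562,"dz":-0.013,"wx":0,"wy":0,"wz":123,"grip":1}
    - {"dx":-0.501,"dy":-0.562,"dz":-0.013,"wx":0,"wy":0,"wz":123,"grip":1}
    - {"dx":-0.501,"dy":-0.562,"dz":-0.013,"wx":0,"wy":0,"wz":123,"grip":1}
  force: 10

```text
t: 1.9
ee_pos: [0.4857, -0.1406, 0.2796]
ee_rot: [[0.832, 0.555, -0.0], [0.555, -0.832, -0.002], [-0.001, 0.001, -1.0]]
ft_force: [0.3, -0.3, 0.1]
opening: 0.0005
```

```bash
python3 -c "
from h import *
s=arm.read_state();print(s['t'],s['joint_positions'],s['ee_pos'],s['ft_force'],s['opening'])
im=viewer.snapshot('wrist');cv2.imwrite('pics/c_wrist.png',im)
print(delta((.486,-.138,.28),34))
"
```

```text
1.9 [-0.46538911  0.22286088  0.79239262  1.82348183 -0.17018085  1.16550173
 -0.60020433] [ 0.4857092  -0.14061526  0.27956929] [ 0.26738567 -0.31574075  0.14341159] 0.00045986245781706535
[array([ 0.0006, -0.    , -0.0006]), array([-0.01,  0.06, -0.1 ])]
```

View pics/c_wrist.png

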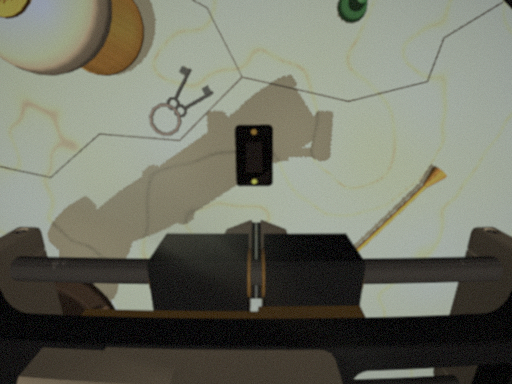

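The wrist view shows the switch at (254,155), its length running up the image. The fingers are shut at about (255,240).

```bash
python3 -c "
import cv2
im=cv2.imread('pics/c_wrist.png')[115:195,215:295]
cv2.imwrite('pics/d.png',cv2.convertScaleAbs(cv2.resize(im,None,fx=7,fy=7,interpolation=cv2.INTER_CUBIC),alpha=3))
"
```

```text
(no output)
```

View pics/d.png

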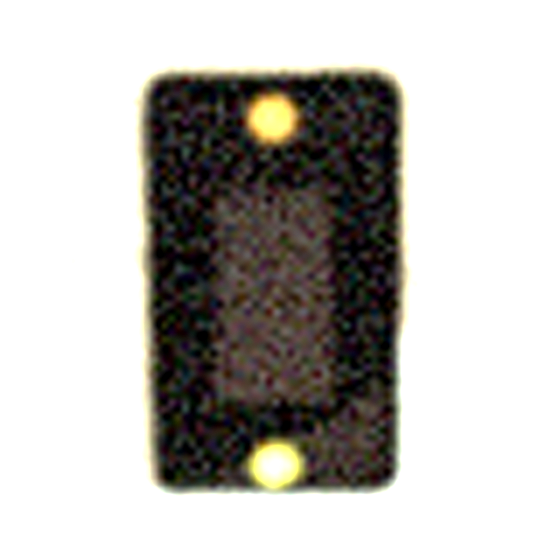

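Which end is raised is ambiguous from here, so I'll move lower and to the side for an oblique view.

servo_tool:
  increments:
    - {"dx":-0.03,"dy":0.12,"dz":0.17,"wx":0,"wy":0,"wz":0,"grip":1}
    - {"dx":-0.03,"dy":0.12,"dz":0.17,"wx":0,"wy":0,"wz":0,"grip":1}
    - {"dx":-0.03,"dy":0.12,"dz":0.17,"wx":0,"wy":0,"wz":0,"grip":1}
    - {"dx":-0.03,"dy":0.12,"dz":0.17,"wx":0,"wy":0,"wz":0,"grip":1}
    - {"dx":-0.03,"dy":0.12,"dz":0.17,"wx":0,"wy":0,"wz":0,"grip":1}
    - {"dx":-0.03,"dy":0.12,"dz":0.17,"wx":0,"wy":0,"wz":0,"grip":1}
    - {"dx":-0.03,"dy":0.12,"dz":0.17,"wx":0,"wy":0,"wz":0,"grip":1}

```text
t: 2.53
ee_pos: [0.5269, -0.2526, 0.1075]
ee_rot: [[0.829, 0.56, -0.005], [0.56, -0.829, 0.002], [-0.003, -0.004, -1.0]]
ft_force: [1.0, 0.2, 1.7]
opening: 0.0003
```

```bash
python3 -c "
from h import *
s=arm.read_state();print(s['t'],s['joint_positions'],s['ee_pos'],s['ft_force'])
im=viewer.snapshot('wrist');c=viewer.camera_info('wrist');cv2.imwrite('pics/e_wrist.png',im)
import pickle;pickle.dump(c,open('e.pkl','wb'))
u=proj(c,[(.486,-.138,.024)])[0].astype(int);print(u)
x0=max(0,u[0]-75);y0=max(0,u[1]-75)
k=im[y0:y0+150,x0:x0+150];print(x0,y0)
cv2.imwrite('pics/e2.png',cv2.convertScaleAbs(cv2.resize(k,None,fx=4,fy=4,interpolation=cv2.INTER_CUBIC),alpha=3))
"
```

```text
2.5333 [-0.10256491  0.56580053  0.6721061   1.84475198 -0.44282718  0.8907334
 -0.19646033] [ 0.52688435 -0.25257187  0.1075467 ] [1.01827775 0.24173553 1.69526386]
[122 162]
47 87
```

View pics/e2.png

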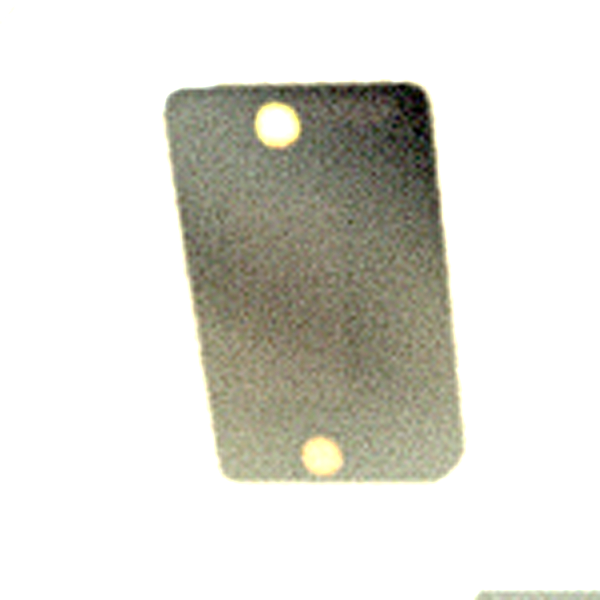

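```bash
python3 -c "
import cv2,numpy as np
im=cv2.imread('pics/e_wrist.png')[97:217,77:177]
print(im[40:60:4,30:70:4].max(2))
g=cv2.GaussianBlur(im.astype(np.float32),(0,0),.8)
o=[]
for i in range(3): o.append(np.clip((g[...,i]-10)/(60)*255,0,255))
lab=np.dstack(o).astype(np.uint8)
cl=cv2.createCLAHE(6,(4,4)).apply(np.clip(g.mean(2)*3,0,255).astype(np.uint8))
a=cv2.resize(lab,None,fx=4,fy=4,interpolation=cv2.INTER_CUBIC)
b=cv2.cvtColor(cv2.resize(cl,None,fx=4,fy=4,interpolation=cv2.INTER_CUBIC),8)
cv2.imwrite('pics/f.png',np.hstack([a,b]))
"
```

```text
[[47 52 51 51 46 48 42 38 41 37]
 [48 54 51 39 47 49 49 41 38 44]
 [45 43 48 51 45 47 47 44 43 41]
 [42 47 45 48 46 48 42 45 41 46]
 [47 46 40 42 43 47 42 43 46 42]]
```

View pics/f.png

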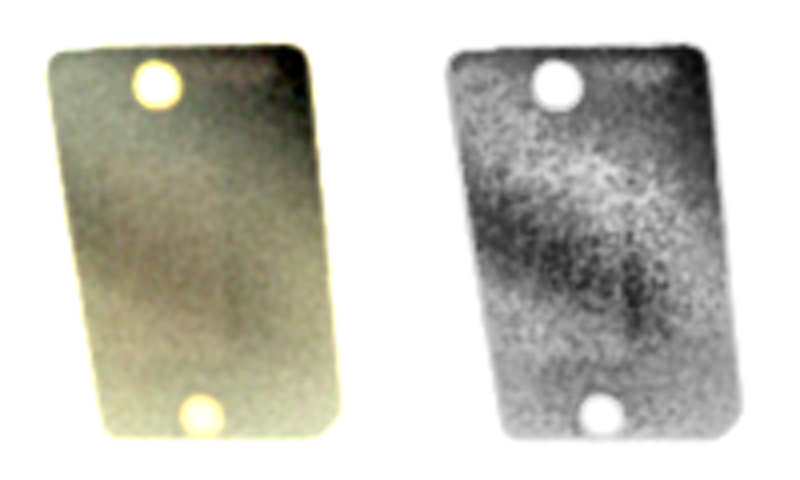

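View pics/e_wrist.png

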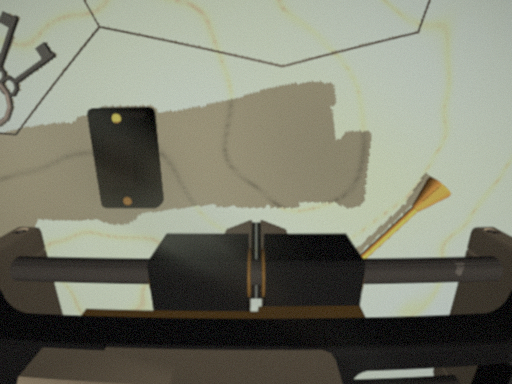

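The gripper's shadow covers the switch at (127,157) and hides the relief. I'll view from the opposite side.

servo_tool:
  increments:
    - {"dx":0,"dy":-0.24,"dz":0,"wx":0,"wy":0,"wz":0,"grip":1}
    - {"dx":0,"dy":-0.24,"dz":0,"wx":0,"wy":0,"wz":0,"grip":1}
    - {"dx":0,"dy":-0.24,"dz":0,"wx":0,"wy":0,"wz":0,"grip":1}
    - {"dx":0,"dy":-0.24,"dz":0,"wx":0,"wy":0,"wz":0,"grip":1}
    - {"dx":0,"dy":-0.24,"dz":0,"wx":0,"wy":0,"wz":0,"grip":1}
    - {"dx":0,"dy":-0.24,"dz":0,"wx":0,"wy":0,"wz":0,"grip":1}
    - {"dx":0,"dy":-0.24,"dz":0,"wx":0,"wy":0,"wz":0,"grip":1}
    - {"dx":0,"dy":-0.24,"dz":0,"wx":0,"wy":0,"wz":0,"grip":1}

```text
t: 3.25
ee_pos: [0.3936, -0.0509, 0.111]
ee_rot: [[0.825, 0.566, 0.002], [0.566, -0.825, 0.004], [0.004, -0.002, -1.0]]
ft_force: [0.7, -0.6, 1.1]
opening: 0.0006
```

```bash
python3 -c "
from h import *
s=arm.read_state();print(s['t'],s['joint_positions'],s['ee_pos'],s['ft_force'])
im=viewer.snapshot('wrist');c=viewer.camera_info('wrist');cv2.imwrite('pics/g_wrist.png',im)
import pickle;pickle.dump(c,open('g.pkl','wb'))
u=proj(c,[(.486,-.138,.024)])[0].astype(int);print(u)
x0=max(0,u[0]-50);y0=max(0,u[1]-60)
k=im[y0:y0+120,x0:x0+100];print(x0,y0)
g=cv2.GaussianBlur(k.astype(np.float32),(0,0),.7)
a=cv2.resize(np.clip(g*4,0,255).astype(np.uint8),None,fx=4,fy=4,interpolation=cv2.INTER_CUBIC)
cl=cv2.createCLAHE(6,(4,4)).apply(np.clip(g.mean(2)*3,0,255).astype(np.uint8))
b=cv2.cvtColor(cv2.resize(cl,None,fx=4,fy=4,interpolation=cv2.INTER_CUBIC),8)
cv2.imwrite('pics/g2.png',np.hstack([a,b]))
"
```

```text
3.25 [-0.63178132  0.26915445  0.7719387   2.283533   -0.30464231  0.68401111
 -0.60903494] [ 0.39355037 -0.05094746  0.11104271] [ 0.70703124 -0.64097336  1.08774947]
[392 164]
342 104
```

View pics/g2.png

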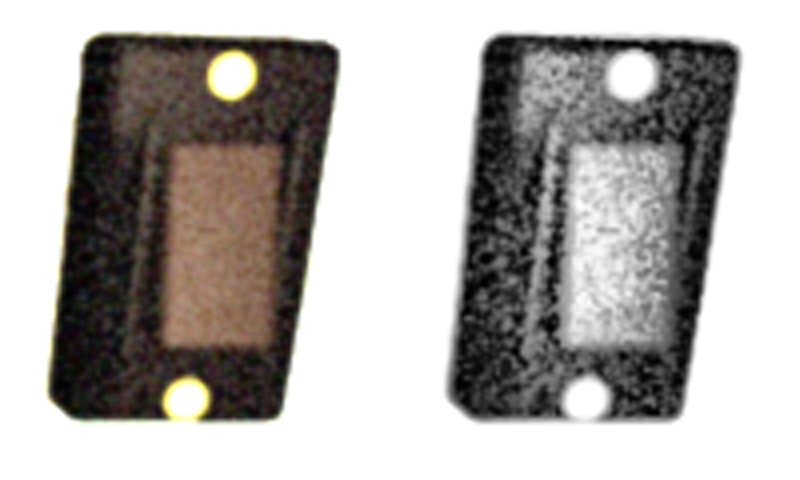

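View pics/g_wrist.png

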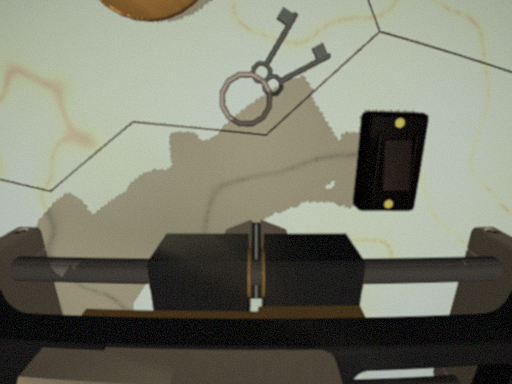

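```bash
python3 -c "
from h import *
import pickle
c=pickle.load(open('g.pkl','rb'))
f=lambda x,y:np.array(((x+.5)/4-.5+342,(y+.5)/4-.5+104))
# screws refine centre
A=onz(c,f(232,76),.023);B=onz(c,f(186,399),.023);print(A,B,(A+B)/2)
m=((A+B)/2)[:2];u=(A-B)[:2];print(np.linalg.norm(u));u/=np.linalg.norm(u);v=np.array([-u[1],u[0]]);print(u,np.degrees(np.arctan2(u[1],u[0])))
obs=np.array([f(172,146),f(280,146),f(163,345),f(274,345)])
for sg in(.2,-.2,0):
  P=[]
  for X in (23,-23):
    for Y in (13,-13):
      x=X*np.cos(sg)-5*np.sin(sg); z=24+X*np.sin(sg)+5*np.cos(sg)
      w=m+u*x/1e3+v*Y/1e3; P.append((*w,z/1e3))
  p=proj(c,P);print('+u up' if sg>0 else '-u up' if sg<0 else 'flat',(p-obs).round(1).tolist())
"
```

```text
[ 0.51738983 -0.11849579  0.023     ] [ 0.45625833 -0.1593858   0.023     ] [ 0.48682408 -0.1389408   0.023     ]
0.07354626992770266
[0.83119784 0.55597675] 33.77801707483222
+u up [[3.4, 1.5], [6.4, 2.1], [-5.5, 0.2], [-5.5, 0.4]]
-u up [[-1.0, -2.2], [1.1, -1.6], [-1.0, 1.0], [-0.1, 1.3]]
flat [[1.3, -0.9], [3.8, -0.3], [-3.3, 1.1], [-2.9, 1.3]]
```

The raised end is the one toward the robot (−u). The reprojection residuals are about 1 px, against 5 px for the other case. The lamp lies well clear.

```bash
python3 -c "
from h import *
p=np.array([.4866,-.1387])-.0215*np.array([.831,.556]);print(p)
print(delta((*p,.111),33.8), delta((*p,.045),33.8))"
```

```text
[ 0.4687335 -0.150654 ]
[array([5.900e-03, 1.228e-01, 1.000e-04]), array([-0.02, -0.24,  0.51])] [array([0.0056, 0.1228, 0.0661]), array([-0.02, -0.24,  0.51])]
```

servo_tool:
  increments:
    - {"dx":0.006,"dy":0.123,"dz":0,"wx":0,"wy":0,"wz":0,"grip":1}
    - {"dx":0.006,"dy":0.123,"dz":0,"wx":0,"wy":0,"wz":0,"grip":1}
    - {"dx":0.006,"dy":0.123,"dz":0,"wx":0,"wy":0,"wz":0,"grip":1}
    - {"dx":0.006,"dy":0.123,"dz":0.04,"wx":0,"wy":0,"wz":0,"grip":1}
    - {"dx":0.006,"dy":0.123,"dz":0.06,"wx":0,"wy":0,"wz":0,"grip":1}
    - {"dx":0.006,"dy":0.123,"dz":0.06,"wx":0,"wy":0,"wz":0,"grip":1}
    - {"dx":0.006,"dy":0.123,"dz":0.06,"wx":0,"wy":0,"wz":0,"grip":1}
    - {"dx":0.006,"dy":0.123,"dz":0.06,"wx":0,"wy":0,"wz":0,"grip":1}

```text
t: 3.97
ee_pos: [0.4684, -0.1539, 0.0511]
ee_rot: [[0.829, 0.559, 0.002], [0.559, -0.829, -0.0], [0.001, 0.001, -1.0]]
ft_force: [-0.5, -0.2, 0.2]
opening: 0.0004
```

```bash
python3 -c "
from h import *
s=arm.read_state();print(s['t'],s['ee_pos'],s['ft_force'],s['qd'].round(4))
print(delta((.4687,-.1507,.045),33.8))"
```

```text
3.9667 [ 0.46844731 -0.15392314  0.05107075] [-0.48847421 -0.20842376  0.22670343] [-0.0157 -0.0157  0.0059 -0.0007 -0.0024 -0.0041  0.0029]
[array([ 0.002 , -0.0025,  0.0061]), array([ 0.06, -0.07,  0.21])]
```

servo_tool:
  increments:
    - {"dx":0.002,"dy":-0.0025,"dz":0.012,"wx":0,"wy":0,"wz":0,"grip":1}
    - {"dx":0.002,"dy":-0.0025,"dz":0.014,"wx":0,"wy":0,"wz":0,"grip":1}
    - {"dx":0.002,"dy":-0.0025,"dz":0.014,"wx":0,"wy":0,"wz":0,"grip":1}
    - {"dx":0.002,"dy":-0.0025,"dz":0.014,"wx":0,"wy":0,"wz":0,"grip":1}

```text
t: 4.3
ee_pos: [0.4685, -0.1502, 0.0368]
ee_rot: [[0.828, 0.56, 0.001], [0.56, -0.828, -0.0], [0.001, 0.001, -1.0]]
ft_force: [-0.1, 0.3, 0.3]
opening: 0.0008
```

servo_tool:
  increments:
    - {"dx":0,"dy":0,"dz":0.002,"wx":0,"wy":0,"wz":0,"grip":1}
    - {"dx":0,"dy":0,"dz":0.004,"wx":0,"wy":0,"wz":0,"grip":1}
    - {"dx":0,"dy":0,"dz":0.005,"wx":0,"wy":0,"wz":0,"grip":1}
    - {"dx":0,"dy":0,"dz":0.005,"wx":0,"wy":0,"wz":0,"grip":1}

```text
t: 4.63
ee_pos: [0.468, -0.1504, 0.0308]
ee_rot: [[0.829, 0.559, 0.0], [0.559, -0.829, -0.0], [0.0, 0.0, -1.0]]
ft_force: [1.2, -0.1, 1.0]
opening: 0.0007
```

servo_tool:
  increments:
    - {"dx":0,"dy":0,"dz":0.001,"wx":0,"wy":0,"wz":0,"grip":1}
    - {"dx":0,"dy":0,"dz":0.002,"wx":0,"wy":0,"wz":0,"grip":1}
    - {"dx":0,"dy":0,"dz":0.002,"wx":0,"wy":0,"wz":0,"grip":1}

```text
t: 4.88
ee_pos: [0.4678, -0.1504, 0.0286]
ee_rot: [[0.829, 0.559, -0.0], [0.559, -0.829, -0.0], [-0.0, 0.0, -1.0]]
ft_force: [-0.4, -0.2, 0.9]
opening: 0.0003
```

servo_tool:
  increments:
    - {"dx":0,"dy":0,"dz":0.001,"wx":0,"wy":0,"wz":0,"grip":1}
    - {"dx":0,"dy":0,"dz":0.0015,"wx":0,"wy":0,"wz":0,"grip":1}
    - {"dx":0,"dy":0,"dz":0.0015,"wx":0,"wy":0,"wz":0,"grip":1}

```text
t: 5.13
ee_pos: [0.4677, -0.1503, 0.0271]
ee_rot: [[0.829, 0.559, -0.0], [0.559, -0.829, -0.0], [-0.0, -0.0, -1.0]]
ft_force: [-1.7, -2.0, 2.2]
opening: 0.0004
```

servo_tool:
  increments:
    - {"dx":0,"dy":0,"dz":0.001,"wx":0,"wy":0,"wz":0,"grip":1}
    - {"dx":0,"dy":0,"dz":0.001,"wx":0,"wy":0,"wz":0,"grip":1}
    - {"dx":0,"dy":0,"dz":0.001,"wx":0,"wy":0,"wz":0,"grip":1}

```text
t: 5.38
ee_pos: [0.4677, -0.1504, 0.0264]
ee_rot: [[0.829, 0.559, -0.0], [0.559, -0.829, 0.0], [0.0, -0.0, -1.0]]
ft_force: [-3.4, -1.2, 8.3]
opening: 0.0007
```

servo_tool:
  increments:
    - {"dx":0,"dy":0,"dz":0.0005,"wx":0,"wy":0,"wz":0,"grip":1}
    - {"dx":0,"dy":0,"dz":0.001,"wx":0,"wy":0,"wz":0,"grip":1}
    - {"dx":0,"dy":0,"dz":0.001,"wx":0,"wy":0,"wz":0,"grip":1}

```text
t: 5.63
ee_pos: [0.4678, -0.1504, 0.026]
ee_rot: [[0.829, 0.559, 0.0], [0.559, -0.829, 0.001], [0.001, -0.0, -1.0]]
ft_force: [-6.4, -1.2, 19.2]
opening: 0.0007
```

Bottomed out: the force is rising stiffly at z of about 26 mm, as predicted. I'll retreat and check.

servo_tool:
  increments:
    - {"dx":0,"dy":0,"dz":-0.04,"wx":0,"wy":0,"wz":0,"grip":1}
    - {"dx":0,"dy":-0.02,"dz":-0.08,"wx":0,"wy":0,"wz":0,"grip":1}
    - {"dx":-0.008,"dy":-0.12,"dz":-0.085,"wx":0,"wy":0,"wz":0,"grip":1}
    - {"dx":-0.008,"dy":-0.12,"dz":-0.085,"wx":0,"wy":0,"wz":0,"grip":1}
    - {"dx":-0.008,"dy":-0.12,"dz":-0.085,"wx":0,"wy":0,"wz":0,"grip":1}
    - {"dx":-0.008,"dy":-0.12,"dz":-0.085,"wx":0,"wy":0,"wz":0,"grip":1}
    - {"dx":-0.008,"dy":-0.12,"dz":-0.085,"wx":0,"wy":0,"wz":0,"grip":1}
    - {"dx":-0.008,"dy":-0.12,"dz":-0.085,"wx":0,"wy":0,"wz":0,"grip":1}

```text
t: 6.3
ee_pos: [0.395, -0.0552, 0.1104]
ee_rot: [[0.828, 0.56, 0.001], [0.56, -0.828, -0.0], [0.001, 0.001, -1.0]]
ft_force: [0.6, -0.4, -0.3]
opening: 0.0003
```

```bash
python3 -c "
from h import *
s=arm.read_state();print(s['t'],s['joint_positions'],s['ee_pos'],s['ft_force'])
c=viewer.camera_info('wrist');im=viewer.snapshot('wrist');cv2.imwrite('pics/i_wrist.png',im)
import pickle;pickle.dump(c,open('i.pkl','wb'))
u=proj(c,[(.486,-.138,.024)])[0].astype(int);print(u)
x0=max(0,u[0]-50);y0=max(0,u[1]-60)
k=im[y0:y0+120,x0:x0+100];print(x0,y0)
g=cv2.GaussianBlur(k.astype(np.float32),(0,0),.7)
a=cv2.resize(np.clip(g*4,0,255).astype(np.uint8),None,fx=4,fy=4,interpolation=cv2.INTER_CUBIC)
cv2.imwrite('pics/i2.png',a)
top=viewer.snapshot('top');cv2.imwrite('pics/i_top.png',top)
"
```

```text
6.3 [-0.64129322  0.27981302  0.79734775  2.28057142 -0.31724364  0.68664013
 -0.59144832] [ 0.39499232 -0.05523884  0.11042721] [ 0.63712234 -0.41191079 -0.32286059]
[390 162]
340 102
```

View pics/i2.png

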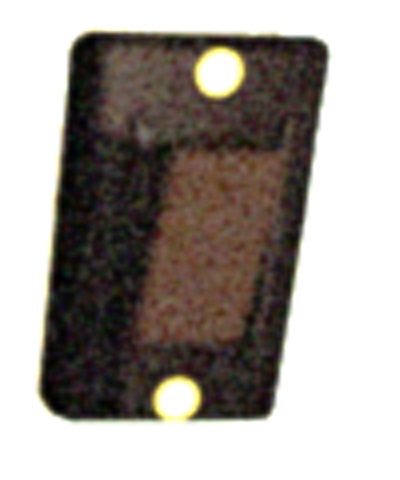

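View pics/i_top.png

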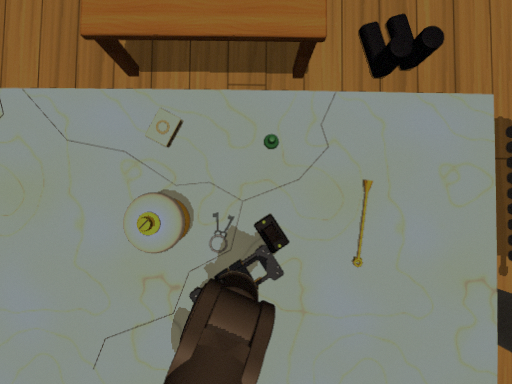

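The rocker now leans the other way, so the lamp is off, and nothing else has moved. Next I'll go up and over the lamp with a yaw that leaves room for a long clockwise turn.

```bash
python3 -c "
from h import *
print(delta((.5157,.1407,.31),154))"
```

```text
[array([ 0.2101, -0.0955, -0.1997]), array([ 5.0000e-02,  5.0000e-02, -1.2003e+02])]
```

servo_tool:
  increments:
    - {"dx":0,"dy":0,"dz":-0.2,"wx":0,"wy":0,"wz":-30,"grip":1}
    - {"dx":0,"dy":0,"dz":-0.2,"wx":0,"wy":0,"wz":-30,"grip":1}
    - {"dx":0,"dy":0,"dz":-0.2,"wx":0,"wy":0,"wz":-30,"grip":1}
    - {"dx":0,"dy":0,"dz":-0.2,"wx":0,"wy":0,"wz":-30,"grip":1}
    - {"dx":0,"dy":0,"dz":-0.2,"wx":0,"wy":0,"wz":-30,"grip":0}
    - {"dx":0.05,"dy":-0.02,"dz":-0.2,"wx":0,"wy":0,"wz":-60,"grip":0}
    - {"dx":0.21,"dy":-0.095,"dz":-0.2,"wx":0,"wy":0,"wz":-120,"grip":0}
    - {"dx":0.21,"dy":-0.095,"dz":-0.2,"wx":0,"wy":0,"wz":-120,"grip":0}
    - {"dx":0.21,"dy":-0.095,"dz":-0.2,"wx":0,"wy":0,"wz":-120,"grip":0}
    - {"dx":0.21,"dy":-0.095,"dz":-0.2,"wx":0,"wy":0,"wz":-120,"grip":0}
    - {"dx":0.21,"dy":-0.095,"dz":-0.2,"wx":0,"wy":0,"wz":-120,"grip":0}
    - {"dx":0.21,"dy":-0.095,"dz":-0.2,"wx":0,"wy":0,"wz":-120,"grip":0}
    - {"dx":0.21,"dy":-0.095,"dz":-0.2,"wx":0,"wy":0,"wz":-120,"grip":0}
    - {"dx":0.21,"dy":-0.095,"dz":-0.2,"wx":0,"wy":0,"wz":-120,"grip":0}
    - {"dx":0.21,"dy":-0.095,"dz":-0.2,"wx":0,"wy":0,"wz":-120,"grip":0}
    - {"dx":0.21,"dy":-0.095,"dz":-0.2,"wx":0,"wy":0,"wz":-120,"grip":0}
    - {"dx":0.21,"dy":-0.095,"dz":-0.2,"wx":0,"wy":0,"wz":-120,"grip":0}
    - {"dx":0.21,"dy":-0.095,"dz":-0.2,"wx":0,"wy":0,"wz":-120,"grip":0}
    - {"dx":0.21,"dy":-0.095,"dz":-0.2,"wx":0,"wy":0,"wz":-120,"grip":0}
    - {"dx":0.21,"dy":-0.095,"dz":-0.2,"wx":0,"wy":0,"wz":-120,"grip":0}

```text
t: 8.07
ee_pos: [0.5156, 0.1402, 0.3099]
ee_rot: [[-0.897, 0.442, -0.0], [0.442, 0.897, -0.0], [0.0, -0.001, -1.0]]
ft_force: [0.5, 0.6, -0.3]
opening: 0.0917
```

```bash
python3 -c "
from h import *
s=arm.read_state();print(s['t'],s['joint_positions'],s['ee_pos'],s['ft_force'],s['opening'])
print(delta((.5157,.1407,.27),225))
c=viewer.camera_info('wrist');im=viewer.snapshot('wrist');cv2.imwrite('pics/j_wrist.png',im)
"
```

```text
8.0667 [-0.78364456  0.23180033  0.52734803  1.69636881 -0.1218851   1.24664407
  0.88431193] [0.51556258 0.14017777 0.30992731] [ 0.52247036  0.55477718 -0.34363507] 0.09170738871877819
[array([0.0001, 0.0006, 0.0399]), array([-2.000e-02, -2.000e-02, -7.121e+01])]
```

View pics/j_wrist.png

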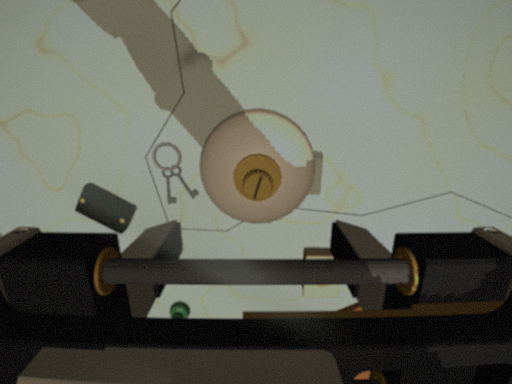

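The wrist view shows the cap at about (257,175) and the head with its slot at (258,187). I'll measure the head precisely.

```bash
python3 -c "
from h import *
c=viewer.camera_info('wrist');im=cv2.imread('pics/j_wrist.png')
k=im[140:220,215:305]
a=cv2.resize(k,None,fx=7,fy=7,interpolation=cv2.INTER_CUBIC)
cv2.imwrite('pics/j2.png',cv2.convertScaleAbs(a,alpha=1.7))
hsv=cv2.cvtColor(im,cv2.COLOR_BGR2HSV);m=((hsv[...,1]>120)).astype(np.uint8);m[:140]=0;m[225:]=0;m[:,:215]=0;m[:,305:]=0
q=max(cv2.findContours(m,0,1)[0],key=cv2.contourArea);(x,y),r=cv2.minEnclosingCircle(q);print(x,y,r,onz(c,(x,y),.174))
print('pred cap',proj(c,[(.5157,.1407,.174),(.5157,.1407,.2087)]))
"
```

```text
257.0333251953125 177.0 23.378183364868164 [0.51469654 0.14301579 0.174     ]
pred cap [[255.50250539 178.74265038]
 [255.49025508 188.13568166]]
```

View pics/j2.png

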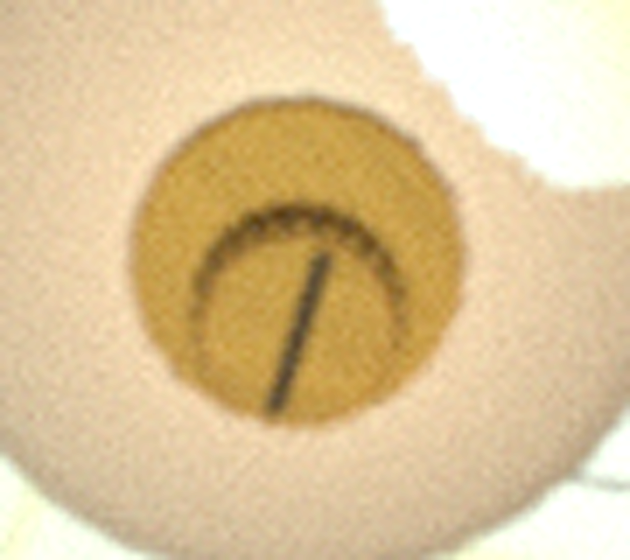

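servo_tool:
  increments:
    - {"dx":0,"dy":0,"dz":0.03,"wx":0,"wy":0,"wz":-71,"grip":0}
    - {"dx":0,"dy":0,"dz":0.03,"wx":0,"wy":0,"wz":-71,"grip":0}
    - {"dx":0,"dy":0,"dz":0.03,"wx":0,"wy":0,"wz":-71,"grip":0}
    - {"dx":0,"dy":0,"dz":0.03,"wx":0,"wy":0,"wz":-71,"grip":0}
    - {"dx":0,"dy":0,"dz":0.03,"wx":0,"wy":0,"wz":-71,"grip":0}
    - {"dx":0,"dy":0,"dz":0.03,"wx":0,"wy":0,"wz":-71,"grip":0}
    - {"dx":0,"dy":0,"dz":0.03,"wx":0,"wy":0,"wz":-71,"grip":0}
    - {"dx":0,"dy":0,"dz":0.03,"wx":0,"wy":0,"wz":-71,"grip":0}
    - {"dx":0,"dy":0,"dz":0.03,"wx":0,"wy":0,"wz":-71,"grip":0}
    - {"dx":0,"dy":0,"dz":0.03,"wx":0,"wy":0,"wz":-71,"grip":0}
    - {"dx":0,"dy":0,"dz":0.03,"wx":0,"wy":0,"wz":-71,"grip":0}
    - {"dx":0,"dy":0,"dz":0.03,"wx":0,"wy":0,"wz":-71,"grip":0}
    - {"dx":0,"dy":0,"dz":0.03,"wx":0,"wy":0,"wz":-71,"grip":0}
    - {"dx":0,"dy":0,"dz":0.03,"wx":0,"wy":0,"wz":-71,"grip":0}

```text
t: 9.28
ee_pos: [0.515, 0.141, 0.2802]
ee_rot: [[-0.709, -0.705, -0.0], [-0.705, 0.709, -0.0], [0.0, -0.0, -1.0]]
ft_force: [0.5, -0.5, -1.2]
opening: 0.0915
```

```bash
python3 -c "
from h import *
s=arm.read_state();print(s['t'],s['joint_positions'],s['ee_pos'],s['ft_force'],s['torque'],s['opening'])
c=viewer.camera_info('wrist');im=viewer.snapshot('wrist');cv2.imwrite('pics/k_wrist.png',im)
p=proj(c,[(.5157,.1407,.174),(.5157,.1407,.2087)]);print(p)
x0,y0=int(p[1,0])-45,int(p[1,1])-45
k=im[y0:y0+90,x0:x0+90];print(x0,y0)
a=cv2.resize(k,None,fx=6,fy=6,interpolation=cv2.INTER_CUBIC)
cv2.imwrite('pics/k2.png',cv2.convertScaleAbs(a,alpha=1.7))
"
```

```text
9.2833 [-0.61609477  0.24261303  0.31324455  1.73431057 -0.08015304  1.17727505
  2.07254796] [0.51503139 0.14095421 0.2801619 ] [ 0.5029509  -0.47331791 -1.23935942] [ 0.09700834  0.07943512 -0.00502291] 0.0915466657182513
[[255.1761818  186.4261017 ]
 [255.07471363 197.99209561]]
210 152
```

View pics/k2.png

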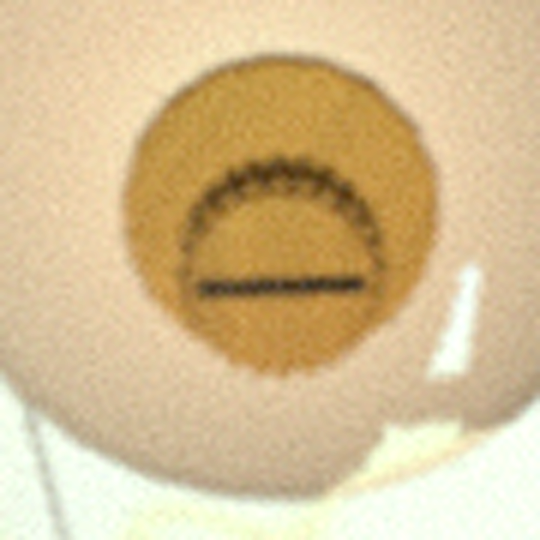

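```bash
python3 -c "
from h import *
c=viewer.camera_info('wrist');s=arm.read_state()
print(onz(c,(256.25,199.4),.2087), s['ee_pos'], s['ee_rot'].T@(onz(c,(256.25,199.4),.2087)-s['ee_pos']))
"
```

```text
[0.51587309 0.14236087 0.2087    ] [0.51498271 0.14104108 0.28016489] [-0.00156914  0.00030502  0.07146475]
```

```bash
python3 -c "
from h import *
print(delta((.5157,.1418,.1835),225))
"
```

```text
[array([-0.0011,  0.    ,  0.0967]), array([ 0.  , -0.01, -0.12])]
```

servo_tool:
  increments:
    - {"dx":-0.001,"dy":0,"dz":0.03,"wx":0,"wy":0,"wz":0,"grip":0}
    - {"dx":-0.001,"dy":0,"dz":0.055,"wx":0,"wy":0,"wz":0,"grip":0}
    - {"dx":-0.001,"dy":0,"dz":0.075,"wx":0,"wy":0,"wz":0,"grip":0}
    - {"dx":-0.001,"dy":0,"dz":0.09,"wx":0,"wy":0,"wz":0,"grip":0}
    - {"dx":-0.001,"dy":0,"dz":0.0965,"wx":0,"wy":0,"wz":0,"grip":0}
    - {"dx":-0.001,"dy":0,"dz":0.0965,"wx":0,"wy":0,"wz":0,"grip":0}
    - {"dx":-0.001,"dy":0,"dz":0.0965,"wx":0,"wy":0,"wz":0,"grip":0}
    - {"dx":-0.001,"dy":0,"dz":0.0965,"wx":0,"wy":0,"wz":0,"grip":0}
    - {"dx":-0.001,"dy":0,"dz":0.0965,"wx":0,"wy":0,"wz":0,"grip":0}

```text
t: 10.08
ee_pos: [0.5164, 0.142, 0.1849]
ee_rot: [[-0.707, -0.707, 0.002], [-0.707, 0.707, 0.001], [-0.002, -0.001, -1.0]]
ft_force: [-0.3, 0.3, 0.2]
opening: 0.0917
```

```bash
python3 -c "
from h import *
s=arm.read_state();print(s['t'],s['joint_positions'],s['ee_pos'],s['ft_force'],s['torque'],s['opening'])
print(delta((.5157,.1418,.1835),225))
cv2.imwrite('pics/l_wrist.png',viewer.snapshot('wrist'))
a=viewer.snapshot('scene')
cv2.imwrite('pics/l_scene.png',cv2.resize(a[90:190,290:390],None,fx=5,fy=5,interpolation=cv2.INTER_CUBIC))
"
```

```text
10.0833 [-0.59484453  0.33225901  0.29533142  1.86649168 -0.11661615  0.95736512
  2.10874713] [0.51644767 0.14196094 0.18488732] [-0.29719517  0.27897971  0.17873338] [ 0.04771771  0.02115463 -0.04411457] 0.09169813918547572
[array([0.0006, 0.0004, 0.0014]), array([-0.04,  0.11,  0.01])]
```

View pics/l_wrist.png

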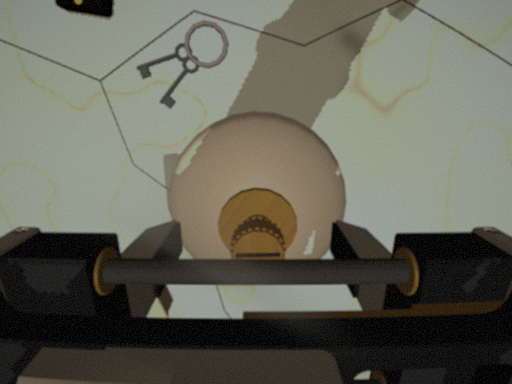

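View pics/l_scene.png

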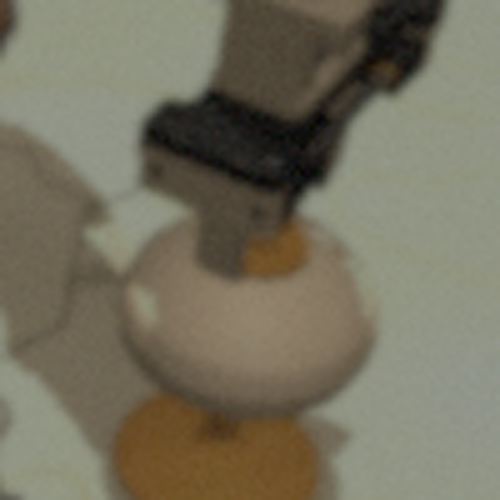

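The head sits centred between the open fingers, with its slot at (258,254). Closing gently.

servo_tool:
  increments:
    - {"dx":0,"dy":0,"dz":0.001,"wx":0,"wy":0,"wz":0,"grip":0.5}
    - {"dx":0,"dy":0,"dz":0.001,"wx":0,"wy":0,"wz":0,"grip":0.65}
    - {"dx":0,"dy":0,"dz":0.001,"wx":0,"wy":0,"wz":0,"grip":0.65}
    - {"dx":0,"dy":0,"dz":0.001,"wx":0,"wy":0,"wz":0,"grip":0.65}
    - {"dx":0,"dy":0,"dz":0.001,"wx":0,"wy":0,"wz":0,"grip":0.65}
    - {"dx":0,"dy":0,"dz":0.001,"wx":0,"wy":0,"wz":0,"grip":0.65}
    - {"dx":0,"dy":0,"dz":0.001,"wx":0,"wy":0,"wz":0,"grip":1}
    - {"dx":0,"dy":0,"dz":0.001,"wx":0,"wy":0,"wz":0,"grip":1}
    - {"dx":0,"dy":0,"dz":0.001,"wx":0,"wy":0,"wz":0,"grip":1}
    - {"dx":0,"dy":0,"dz":0.001,"wx":0,"wy":0,"wz":0,"grip":1}
    - {"dx":0,"dy":0,"dz":0.001,"wx":0,"wy":0,"wz":0,"grip":1}
    - {"dx":0,"dy":0,"dz":0.001,"wx":0,"wy":0,"wz":0,"grip":1}
  force: 8

```text
t: 11.18
ee_pos: [0.5154, 0.142, 0.1828]
ee_rot: [[-0.707, -0.708, -0.0], [-0.708, 0.707, 0.0], [0.0, 0.0, -1.0]]
ft_force: [-1.3, 1.3, 1.1]
opening: 0.0276
```

```bash
cat > st.py <<'E'
from h import *
s=arm.read_state();R=s['ee_rot']
print(round(s['t'],2),'q',s['joint_positions'].round(3),'p',s['ee_pos'].round(4),'F',s['ft_force'].round(2),'Ftool',(R.T@s['ft_force']).round(2),'M',s['torque'].round(3),'op',round(s['opening'],4),'yaw',np.degrees(np.arctan2(R[1,0],R[0,0])).round(2))
E
python3 st.py
```

```text
11.18 q [-0.595  0.334  0.294  1.869 -0.117  0.955  2.11 ] p [0.5154 0.142  0.1828] F [-1.29  1.3   1.15] Ftool [-0.01  1.83 -1.15] M [ 0.306  0.442 -0.043] op 0.0276 yaw -134.95
```

servo_tool:
  increments:
    - {"dx":0,"dy":0,"dz":0,"wx":0,"wy":0,"wz":0,"grip":1}
    - {"dx":0,"dy":0,"dz":0,"wx":0,"wy":0,"wz":0,"grip":1}
    - {"dx":0,"dy":0,"dz":0,"wx":0,"wy":0,"wz":0,"grip":1}
    - {"dx":0,"dy":0,"dz":0,"wx":0,"wy":0,"wz":5,"grip":1}
    - {"dx":0,"dy":0,"dz":0,"wx":0,"wy":0,"wz":10,"grip":1}
    - {"dx":0,"dy":0,"dz":0.0001,"wx":0,"wy":0,"wz":15,"grip":1}
    - {"dx":0,"dy":0,"dz":0.0001,"wx":0,"wy":0,"wz":20,"grip":1}
    - {"dx":0,"dy":0,"dz":0.0001,"wx":0,"wy":0,"wz":25,"grip":1}
    - {"dx":0,"dy":0,"dz":0.0001,"wx":0,"wy":0,"wz":30,"grip":1}
    - {"dx":0,"dy":0,"dz":0.0001,"wx":0,"wy":0,"wz":30,"grip":1}
    - {"dx":0,"dy":0,"dz":0.0001,"wx":0,"wy":0,"wz":30,"grip":1}
  force: 30

```text
t: 12.1
ee_pos: [0.5155, 0.1419, 0.1826]
ee_rot: [[-0.965, -0.262, -0.0], [-0.262, 0.965, -0.0], [0.0, -0.0, -1.0]]
ft_force: [-4.2, 1.2, 1.1]
opening: 0.0269
```

```bash
python3 st.py
```

```text
12.1 q [-0.683  0.342  0.412  1.876 -0.165  0.957  1.64 ] p [0.5155 0.1419 0.1826] F [-4.17  1.16  1.13] Ftool [ 3.72  2.21 -1.13] M [ 0.279  0.628 -0.082] op 0.0269 yaw -164.8
```

servo_tool:
  increments:
    - {"dx":0,"dy":0,"dz":0,"wx":0,"wy":0,"wz":6,"grip":1}
    - {"dx":0,"dy":0,"dz":0,"wx":0,"wy":0,"wz":12,"grip":1}
    - {"dx":0,"dy":0,"dz":0.0001,"wx":0,"wy":0,"wz":18,"grip":1}
    - {"dx":0,"dy":0,"dz":0.0001,"wx":0,"wy":0,"wz":24,"grip":1}
    - {"dx":0,"dy":0,"dz":0.0001,"wx":0,"wy":0,"wz":30,"grip":1}
    - {"dx":0,"dy":0,"dz":0.0002,"wx":0,"wy":0,"wz":36,"grip":1}
    - {"dx":0,"dy":0,"dz":0.0002,"wx":0,"wy":0,"wz":42,"grip":1}
    - {"dx":0,"dy":0,"dz":0.0002,"wx":0,"wy":0,"wz":48,"grip":1}
    - {"dx":0,"dy":0,"dz":0.0002,"wx":0,"wy":0,"wz":54,"grip":1}
    - {"dx":0,"dy":0,"dz":0.0003,"wx":0,"wy":0,"wz":60,"grip":1}
    - {"dx":0,"dy":0,"dz":0.0003,"wx":0,"wy":0,"wz":66,"grip":1}
    - {"dx":0,"dy":0,"dz":0.0003,"wx":0,"wy":0,"wz":70,"grip":1}
    - {"dx":0,"dy":0,"dz":0.0003,"wx":0,"wy":0,"wz":70,"grip":1}
    - {"dx":0,"dy":0,"dz":0.0003,"wx":0,"wy":0,"wz":70,"grip":1}

```text
t: 13.27
ee_pos: [0.5154, 0.1416, 0.1823]
ee_rot: [[-0.578, 0.816, -0.001], [0.816, 0.578, -0.0], [0.0, -0.001, -1.0]]
ft_force: [-2.7, 0.6, 3.2]
opening: 0.0272
```

```bash
python3 st.py; python3 -c "
from h import *
cv2.imwrite('pics/m_wrist.png',viewer.snapshot('wrist'))"
```

```text
13.27 q [-0.896  0.384  0.711  1.893 -0.299  0.974  0.566] p [0.5154 0.1416 0.1823] F [-2.71  0.59  3.15] Ftool [ 2.05 -1.87 -3.15] M [ 0.127  0.934 -0.036] op 0.0272 yaw 125.28
```

View pics/m_wrist.png

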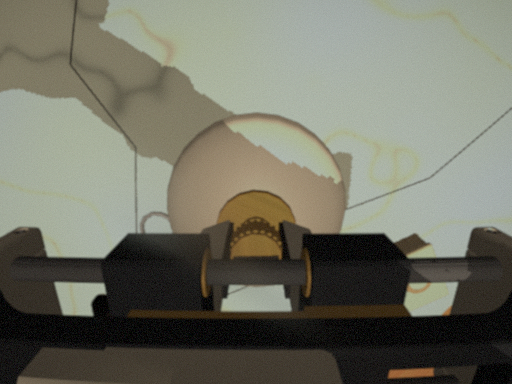

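```bash
python3 -c "
import cv2,numpy as np
f=lambda n:cv2.convertScaleAbs(cv2.resize(cv2.imread(n)[205:275,213:303],None,fx=4.2,fy=4.2,interpolation=cv2.INTER_CUBIC),alpha=1.9)
cv2.imwrite('pics/m2.png',np.hstack([f('pics/l_wrist.png'),f('pics/m_wrist.png')]))"
```

```text
(no output)
```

View pics/m2.png

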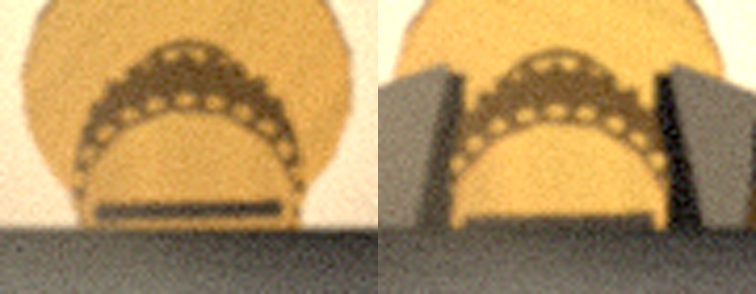

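The slot still lies along the jaws, so the screw turns with the grip (100° so far). Now I'll go in smaller steps and watch the moment.

servo_tool:
  increments:
    - {"dx":0,"dy":0,"dz":0,"wx":0,"wy":0,"wz":4,"grip":1}
    - {"dx":0,"dy":0,"dz":0,"wx":0,"wy":0,"wz":8,"grip":1}
    - {"dx":0,"dy":0,"dz":0,"wx":0,"wy":0,"wz":10,"grip":1}
    - {"dx":0,"dy":0,"dz":0,"wx":0,"wy":0,"wz":10,"grip":1}

```text
t: 13.65
ee_pos: [0.5153, 0.1416, 0.1822]
ee_rot: [[-0.424, 0.906, -0.001], [0.906, 0.424, -0.0], [0.0, -0.001, -1.0]]
ft_force: [-5.1, 1.4, 3.1]
opening: 0.027
```

```bash
python3 st.py
```

```text
13.65 q [-0.927  0.394  0.757  1.895 -0.323  0.979  0.414] p [0.5153 0.1416 0.1822] F [-5.15  1.43  3.1 ] Ftool [ 3.48 -4.06 -3.09] M [ 0.088  1.122 -0.035] op 0.027 yaw 115.11
```

servo_tool:
  increments:
    - {"dx":0,"dy":0,"dz":0,"wx":0,"wy":0,"wz":3,"grip":1}
    - {"dx":0,"dy":0,"dz":0,"wx":0,"wy":0,"wz":6,"grip":1}
    - {"dx":0,"dy":0,"dz":0,"wx":0,"wy":0,"wz":8,"grip":1}
    - {"dx":0,"dy":0,"dz":0,"wx":0,"wy":0,"wz":8,"grip":1}

```text
t: 13.98
ee_pos: [0.5153, 0.1416, 0.1822]
ee_rot: [[-0.295, 0.956, -0.001], [0.956, 0.295, -0.0], [0.0, -0.001, -1.0]]
ft_force: [-5.3, 1.3, 4.1]
opening: 0.0273
```

```bash
python3 st.py
```

```text
13.98 q [-0.951  0.403  0.795  1.897 -0.343  0.984  0.297] p [0.5153 0.1416 0.1822] F [-5.3   1.26  4.06] Ftool [ 2.77 -4.7  -4.06] M [ 0.082  1.18  -0.073] op 0.0273 yaw 107.13
```

servo_tool:
  increments:
    - {"dx":0,"dy":-0.0003,"dz":-0.0001,"wx":0,"wy":0,"wz":4,"grip":1}
    - {"dx":0,"dy":-0.0003,"dz":-0.0001,"wx":0,"wy":0,"wz":8,"grip":1}
    - {"dx":0,"dy":-0.0003,"dz":-0.0001,"wx":0,"wy":0,"wz":10,"grip":1}
    - {"dx":0,"dy":-0.0003,"dz":-0.0001,"wx":0,"wy":0,"wz":10,"grip":1}

```text
t: 14.32
ee_pos: [0.5152, 0.1416, 0.1822]
ee_rot: [[-0.125, 0.992, -0.0], [0.992, 0.125, -0.0], [-0.0, -0.0, -1.0]]
ft_force: [-3.3, 1.5, 0.9]
opening: 0.0271
```

```bash
python3 st.py
```

```text
14.32 q [-0.982  0.415  0.843  1.899 -0.368  0.99   0.15 ] p [0.5152 0.1416 0.1822] F [-3.3   1.52  0.85] Ftool [ 1.91 -3.08 -0.85] M [0.144 0.985 0.083] op 0.0271 yaw 97.15
```

servo_tool:
  increments:
    - {"dx":0,"dy":0,"dz":0,"wx":0,"wy":0,"wz":4,"grip":1}
    - {"dx":0,"dy":0,"dz":0,"wx":0,"wy":0,"wz":8,"grip":1}
    - {"dx":0,"dy":0,"dz":0,"wx":0,"wy":0,"wz":8,"grip":1}
    - {"dx":0,"dy":0,"dz":0,"wx":0,"wy":0,"wz":8,"grip":1}

```text
t: 14.65
ee_pos: [0.5153, 0.1406, 0.1823]
ee_rot: [[0.013, 1.0, -0.0], [1.0, -0.013, -0.001], [-0.001, -0.0, -1.0]]
ft_force: [-4.5, -2.9, 2.6]
opening: 0.0273
```

```bash
python3 st.py
```

```text
14.65 q [-1.006  0.426  0.883  1.901 -0.389  0.997  0.037] p [0.5153 0.1406 0.1823] F [-4.5  -2.92  2.58] Ftool [-2.98 -4.46 -2.57] M [-0.641  0.935  0.252] op 0.0273 yaw 89.27
```

servo_tool:
  increments:
    - {"dx":0,"dy":0,"dz":0,"wx":0,"wy":0,"wz":4,"grip":1}
    - {"dx":0,"dy":0,"dz":0,"wx":0,"wy":0,"wz":8,"grip":1}
    - {"dx":0,"dy":0,"dz":0,"wx":0,"wy":0,"wz":8,"grip":1}
    - {"dx":0,"dy":0,"dz":0,"wx":0,"wy":0,"wz":8,"grip":1}

```text
t: 14.98
ee_pos: [0.5151, 0.1406, 0.1823]
ee_rot: [[0.152, 0.988, -0.001], [0.988, -0.152, -0.001], [-0.001, -0.001, -1.0]]
ft_force: [-4.6, -2.7, 3.5]
opening: 0.0273
```

```bash
python3 st.py
```

```text
14.98 q [-1.029  0.439  0.922  1.902 -0.411  1.004 -0.077] p [0.5151 0.1406 0.1823] F [-4.63 -2.65  3.55] Ftool [-3.33 -4.17 -3.54] M [-0.686  1.171  0.298] op 0.0273 yaw 81.28
```

The moment rose from −0.07 to +0.30 N m, so the screw is seated. There may be some slip, so I'll check the slot against the jaws.

```bash
python3 -c "
from h import *
im=viewer.snapshot('wrist');cv2.imwrite('pics/n_wrist.png',im)
f=lambda n:cv2.convertScaleAbs(cv2.resize(cv2.imread(n)[205:275,213:303],None,fx=4.2,fy=4.2,interpolation=cv2.INTER_CUBIC),alpha=1.9)
cv2.imwrite('pics/n2.png',np.hstack([f('pics/m_wrist.png'),f('pics/n_wrist.png')]))"
```

```text
(no output)
```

View pics/n2.png

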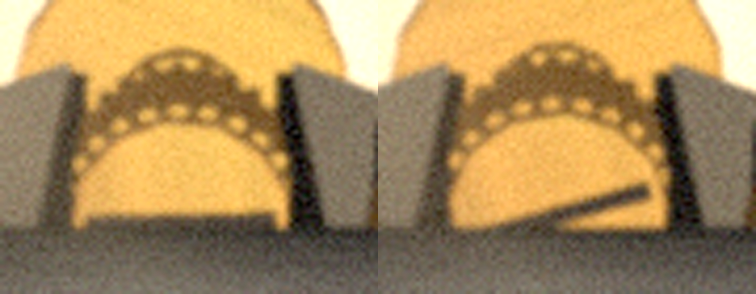

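The slot is tilted about 17° to the jaws, so the pads slipped after the seat. The slot itself gives the true angle, and I'll measure it on the head-top plane.

```bash
cat > slot.py <<'E'
from h import *
def slot(im,c,poly,z):
    g=cv2.GaussianBlur(im,(0,0),.6).astype(np.float32).max(2)
    m=np.zeros(g.shape,np.uint8);cv2.fillPoly(m,[np.array(poly,np.int32)],1)
    ys,xs=np.nonzero(m);v=g[ys,xs];bg=np.median(v[v>np.percentile(v,40)])
    w=np.clip(bg*.8-v,0,None);k=w>0
    P=np.array([onz(c,(x,y),z)[:2] for x,y in zip(xs[k],ys[k])]);w=w[k]
    mu=(P*w[:,None]).sum(0)/w.sum();C=np.cov(P.T,aweights=w)
    e,V=np.linalg.eigh(C);d=V[:,1]
    return np.degrees(np.arctan2(d[1],d[0]))%180,mu,np.sqrt(e)*1e3,k.sum()
E
python3 - <<'E'
from slot import *
c=viewer.camera_info('wrist')
im=cv2.imread('pics/n_wrist.png')
f=lambda x,y:((x-378)/4.2+213,y/4.2+205)
print(slot(im,c,[f(510,195),f(655,175),f(658,205),f(560,222),f(510,222)],.208))
import numpy as np
R=arm.read_state()['ee_rot'];print('tool y',np.degrees(np.arctan2(R[1,1],R[0,1]))%180)
for a,b in (((515,224),(645,188)),((530,219),(648,190))):
    A=onz(c,f(*a),.208);B=onz(c,f(*b),.208);d=B-A;print(np.degrees(np.arctan2(d[1],d[0]))%180)
E
```

```text
(np.float64(7.479657541119678), array([0.519803  , 0.14320185]), array([0.5863534 , 4.44628399]), np.int64(135))
tool y 171.29519828367634
8.654391047850934
6.780875702186724
```

servo_tool:
  increments:
    - {"dx":0,"dy":0,"dz":0,"wx":0,"wy":0,"wz":-4,"grip":1}
    - {"dx":0,"dy":0,"dz":0,"wx":0,"wy":0,"wz":-9,"grip":1}
    - {"dx":0,"dy":0,"dz":-0.0001,"wx":0,"wy":0,"wz":-14,"grip":1}
    - {"dx":0,"dy":0,"dz":-0.0001,"wx":0,"wy":0,"wz":-19,"grip":1}
    - {"dx":0,"dy":0,"dz":-0.0001,"wx":0,"wy":0,"wz":-24,"grip":1}
    - {"dx":0,"dy":0,"dz":-0.0002,"wx":0,"wy":0,"wz":-29,"grip":1}
    - {"dx":0,"dy":0,"dz":-0.0002,"wx":0,"wy":0,"wz":-34,"grip":1}
    - {"dx":0,"dy":0,"dz":-0.0002,"wx":0,"wy":0,"wz":-39,"grip":1}
    - {"dx":0,"dy":0,"dz":-0.0003,"wx":0,"wy":0,"wz":-44,"grip":1}
    - {"dx":0,"dy":0,"dz":-0.0003,"wx":0,"wy":0,"wz":-50,"grip":1}
    - {"dx":0,"dy":0,"dz":-0.0003,"wx":0,"wy":0,"wz":-56,"grip":1}
    - {"dx":0,"dy":0,"dz":-0.0004,"wx":0,"wy":0,"wz":-62,"grip":1}
    - {"dx":0,"dy":0,"dz":-0.0004,"wx":0,"wy":0,"wz":-68,"grip":1}
    - {"dx":0,"dy":0,"dz":-0.0005,"wx":0,"wy":0,"wz":-74,"grip":1}
    - {"dx":0,"dy":0,"dz":-0.0005,"wx":0,"wy":0,"wz":-79,"grip":1}
    - {"dx":0,"dy":0,"dz":-0.0005,"wx":0,"wy":0,"wz":-84,"grip":1}
    - {"dx":0,"dy":0,"dz":-0.0005,"wx":0,"wy":0,"wz":-88,"grip":1}
    - {"dx":0,"dy":0,"dz":-0.0005,"wx":0,"wy":0,"wz":-90,"grip":1}
    - {"dx":0,"dy":0,"dz":-0.0005,"wx":0,"wy":0,"wz":-90,"grip":1}
    - {"dx":0,"dy":0,"dz":-0.0005,"wx":0,"wy":0,"wz":-90,"grip":1}

```text
t: 16.7
ee_pos: [0.5165, 0.1417, 0.1831]
ee_rot: [[-0.988, 0.155, 0.002], [0.155, 0.988, 0.0], [-0.002, 0.001, -1.0]]
ft_force: [2.9, 0.5, -4.8]
opening: 0.0272
```

```bash
python3 st.py;python3 -c "
from h import *
import pickle
c=viewer.camera_info('wrist');pickle.dump(c,open('o.pkl','wb'))
im=viewer.snapshot('wrist');cv2.imwrite('pics/o_wrist.png',im)
f=lambda n:cv2.convertScaleAbs(cv2.resize(cv2.imread(n)[205:275,213:303],None,fx=4.2,fy=4.2,interpolation=cv2.INTER_CUBIC),alpha=1.9)
cv2.imwrite('pics/o2.png',np.hstack([f('pics/n_wrist.png'),f('pics/o_wrist.png')]))"
```

```text
16.7 q [-0.751  0.351  0.505  1.881 -0.204  0.958  1.262] p [0.5165 0.1417 0.1831] F [ 2.92  0.52 -4.84] Ftool [-2.79  0.96  4.85] M [ 0.378 -0.79   0.033] op 0.0272 yaw 171.11
```

View pics/o2.png

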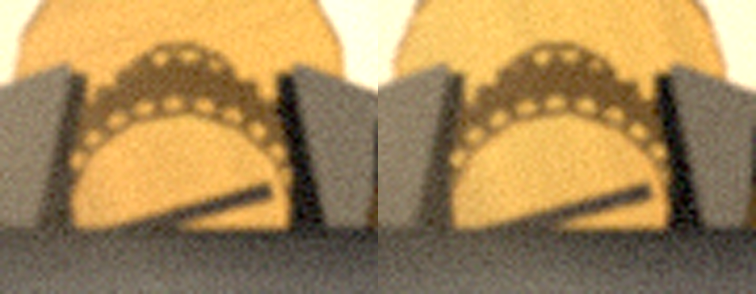

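servo_tool:
  increments:
    - {"dx":0.0003,"dy":0,"dz":0.0003,"wx":0,"wy":0,"wz":-0.5,"grip":1}
    - {"dx":0.0003,"dy":0,"dz":0.0003,"wx":0,"wy":0,"wz":-0.5,"grip":1}
    - {"dx":0.0003,"dy":0,"dz":0.0003,"wx":0,"wy":0,"wz":-0.5,"grip":1}
    - {"dx":0.0003,"dy":0,"dz":0.0003,"wx":0,"wy":0,"wz":-0.5,"grip":1}
    - {"dx":0.0003,"dy":0,"dz":0.0003,"wx":0,"wy":0,"wz":-0.5,"grip":1}

```text
t: 17.17
ee_pos: [0.5165, 0.1417, 0.183]
ee_rot: [[-0.989, 0.147, 0.003], [0.147, 0.989, 0.0], [-0.003, 0.001, -1.0]]
ft_force: [5.3, 0.7, -4.5]
opening: 0.0271
```

```bash
python3 st.py; python3 - <<'E'
from slot import *
import pickle
f=lambda x,y:((x-378)/4.2+213,y/4.2+205)
c=viewer.camera_info('wrist');im=viewer.snapshot('wrist');cv2.imwrite('pics/p_wrist.png',im)
poly=[f(510,195),f(655,175),f(658,205),f(560,222),f(510,222)]
print(slot(im,c,poly,.2084)); R=arm.read_state()['ee_rot'];print('tool y',np.degrees(np.arctan2(R[1,1],R[0,1]))%180)
cv2.imwrite('pics/p_top.png',viewer.snapshot('top'));cv2.imwrite('pics/p_scene.png',viewer.snapshot('scene'))
E
```

```text
17.17 q [-0.751  0.35   0.504  1.882 -0.203  0.958  1.269] p [0.5165 0.1417 0.183 ] F [ 5.33  0.73 -4.52] Ftool [-5.16  1.5   4.54] M [ 0.309 -1.132 -0.021] op 0.0271 yaw 171.55
(np.float64(96.57536199942889), array([0.51499454, 0.1464051 ]), array([0.59306056, 4.52706615]), np.int64(135))
tool y 81.54840988577783
```

View pics/p_top.png

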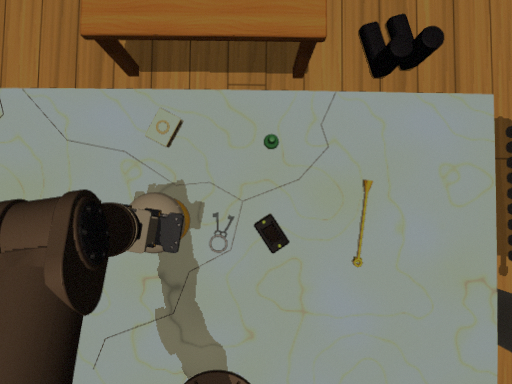

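View pics/p_scene.png

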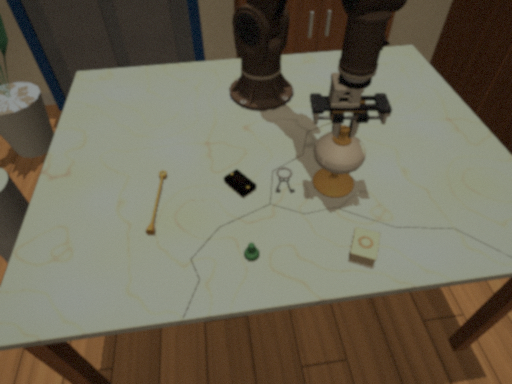

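servo_tool:
  increments:
    - {"dx":-0.0003,"dy":0,"dz":0.0002,"wx":0,"wy":0,"wz":0,"grip":1}
    - {"dx":-0.0006,"dy":0,"dz":0.0004,"wx":0,"wy":0,"wz":0,"grip":1}
    - {"dx":-0.0006,"dy":0,"dz":0.0004,"wx":0,"wy":0,"wz":0,"grip":1}
    - {"dx":-0.0006,"dy":0,"dz":0.0004,"wx":0,"wy":0,"wz":0,"grip":1}
    - {"dx":-0.0006,"dy":0,"dz":0.0004,"wx":0,"wy":0,"wz":0,"grip":1}
    - {"dx":-0.0006,"dy":0,"dz":0.0004,"wx":0,"wy":0,"wz":0,"grip":1}

```text
t: 17.82
ee_pos: [0.5164, 0.1417, 0.1827]
ee_rot: [[-0.989, 0.147, 0.002], [0.147, 0.989, 0.001], [-0.002, 0.001, -1.0]]
ft_force: [5.2, 1.3, 3.3]
opening: 0.0271
```

```bash
python3 st.py
```

```text
17.82 q [-0.75   0.351  0.504  1.881 -0.204  0.958  1.269] p [0.5164 0.1417 0.1827] F [5.15 1.34 3.35] Ftool [-4.9   2.09 -3.34] M [ 0.248 -1.105 -0.012] op 0.0271 yaw 171.53
```

servo_tool:
  increments:
    - {"dx":-0.0004,"dy":0.0002,"dz":-0.0002,"wx":0,"wy":0,"wz":0,"grip":1}
    - {"dx":-0.0008,"dy":0.0002,"dz":-0.0002,"wx":0,"wy":0,"wz":0,"grip":1}
    - {"dx":-0.0008,"dy":0.0002,"dz":-0.0002,"wx":0,"wy":0,"wz":0,"grip":1}
    - {"dx":-0.0008,"dy":0.0002,"dz":-0.0002,"wx":0,"wy":0,"wz":0,"grip":1}
    - {"dx":-0.0008,"dy":0.0002,"dz":-0.0002,"wx":0,"wy":0,"wz":0,"grip":1}
    - {"dx":-0.0008,"dy":0.0002,"dz":-0.0002,"wx":0,"wy":0,"wz":0,"grip":1}

```text
t: 18.32
ee_pos: [0.5165, 0.1417, 0.1826]
ee_rot: [[-0.989, 0.147, -0.0], [0.147, 0.989, 0.0], [0.0, 0.0, -1.0]]
ft_force: [3.6, 0.3, 4.8]
opening: 0.0273
```

```bash
python3 st.py; python3 - <<'E'
from slot import *
f=lambda x,y:((x-378)/4.2+213,y/4.2+205)
c=viewer.camera_info('wrist');im=viewer.snapshot('wrist');cv2.imwrite('pics/q_wrist.png',im)
print(slot(im,c,[f(510,195),f(655,175),f(658,205),f(560,222),f(510,222)],.2084))
cs=viewer.camera_info('scene')
E
```

```text
18.32 q [-0.749  0.352  0.504  1.88  -0.205  0.96   1.27 ] p [0.5165 0.1417 0.1826] F [3.59 0.3  4.82] Ftool [-3.51  0.83 -4.82] M [ 0.251 -0.607 -0.041] op 0.0273 yaw 171.53
(np.float64(96.7755542666719), array([0.51483524, 0.1463925 ]), array([0.58293999, 4.54675034]), np.int64(134))
```

servo_tool:
  increments:
    - {"dx":-0.0003,"dy":0,"dz":-0.0003,"wx":0,"wy":0,"wz":0,"grip":1}
    - {"dx":-0.0003,"dy":0,"dz":-0.0004,"wx":0,"wy":0,"wz":0,"grip":1}
    - {"dx":-0.0003,"dy":0,"dz":-0.0004,"wx":0,"wy":0,"wz":0,"grip":1}
    - {"dx":-0.0003,"dy":0,"dz":-0.0004,"wx":0,"wy":0,"wz":0,"grip":1}
    - {"dx":-0.0003,"dy":0,"dz":-0.0004,"wx":0,"wy":0,"wz":0,"grip":1}
    - {"dx":-0.0003,"dy":0,"dz":-0.0004,"wx":0,"wy":0,"wz":0,"grip":1}
    - {"dx":-0.0003,"dy":0,"dz":-0.0004,"wx":0,"wy":0,"wz":0,"grip":1}
    - {"dx":-0.0003,"dy":0,"dz":-0.0004,"wx":0,"wy":0,"wz":0,"grip":1}
    - {"dx":-0.0003,"dy":0,"dz":-0.0004,"wx":0,"wy":0,"wz":0,"grip":1}
    - {"dx":-0.0003,"dy":0,"dz":-0.0004,"wx":0,"wy":0,"wz":0,"grip":1}

```text
t: 19.2
ee_pos: [0.5166, 0.1417, 0.1827]
ee_rot: [[-0.989, 0.147, -0.0], [0.147, 0.989, 0.0], [0.0, -0.0, -1.0]]
ft_force: [1.7, 2.6, 3.2]
opening: 0.0274
```

```bash
python3 st.py
```

```text
19.2 q [-0.749  0.353  0.504  1.879 -0.205  0.961  1.27 ] p [0.5166 0.1417 0.1827] F [1.65 2.57 3.2 ] Ftool [-1.26  2.78 -3.2 ] M [ 0.534 -0.166 -0.043] op 0.0274 yaw 171.53
```

servo_tool:
  increments:
    - {"dx":0,"dy":0.0002,"dz":-0.0003,"wx":0,"wy":0,"wz":0,"grip":1}
    - {"dx":0,"dy":0.0002,"dz":-0.0003,"wx":0,"wy":0,"wz":0,"grip":1}
    - {"dx":0,"dy":0.0002,"dz":-0.0003,"wx":0,"wy":0,"wz":0,"grip":1}
    - {"dx":0,"dy":0.0002,"dz":-0.0003,"wx":0,"wy":0,"wz":0,"grip":1}
    - {"dx":0,"dy":0.0002,"dz":-0.0003,"wx":0,"wy":0,"wz":0,"grip":1}
    - {"dx":0,"dy":0.0002,"dz":-0.0003,"wx":0,"wy":0,"wz":0,"grip":1}

```text
t: 19.7
ee_pos: [0.5165, 0.1417, 0.1829]
ee_rot: [[-0.989, 0.147, -0.001], [0.147, 0.989, -0.0], [0.001, -0.0, -1.0]]
ft_force: [0.7, 0.8, -2.3]
opening: 0.0271
```

```bash
python3 st.py; python3 -c "
from h import *
a=cv2.imread('pics/a_top.png');b=cv2.imread('pics/p_top.png')
for n,(x0,y0,x1,y1) in dict(box=(140,100,190,152),stop=(255,125,290,160),snuf=(340,170,385,275),key=(205,208,240,256)).items():
    print(n,cv2.absdiff(a[y0:y1,x0:x1],b[y0:y1,x0:x1]).max(2).astype(int).max(), (cv2.absdiff(a[y0:y1,x0:x1],b[y0:y1,x0:x1]).max(2)>30).sum())
from bench import close_job
"
```

```text
19.7 q [-0.749  0.353  0.504  1.879 -0.205  0.962  1.27 ] p [0.5165 0.1417 0.1829] F [ 0.66  0.75 -2.31] Ftool [-0.54  0.84  2.31] M [ 0.335 -0.225 -0.033] op 0.0271 yaw 171.53
box 20 0
stop 19 0
snuf 21 0
key 20 0
```

Forces are near zero, the grip is holding and the other things are unmoved, so I'm handing in.

```bash
python3 -c "
from bench import close_job
print(close_job())"
```

```text
the job is handed in; nothing more can be done
None
```

The lamp is switched off, and the thumbscrew was seated and then backed off a quarter turn. The gripper still holds it at 30 N. I handed the job in at about 20 s, and no verdict was reported.

- **Switch:** I pressed the raised end down until it bottomed out, at about 19 N with the fingertips 26 mm above the shelf. A wrist picture afterwards showed the rocker tilted the other way.
- **Seating:** The screw turned clockwise about 128° (2.2 rad) from its starting position. The moment then rose to about 0.3 N m against the stop. The pads slipped about 16° past the seat, so I took the true screw angle from the slot in the wrist pictures.
- **Quarter turn back:** The two measurements differ by about 1°. The tool turned back 90.3°, while the slot measured 89.1° to 89.3° back from the seat.
- **Last checks:** The force on the tool was small: about 1 N sideways, and about 2 N lifting rather than pressing on the glass. In the top pictures before and after, the keyring, button box, stopper and snuffer showed no change.

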